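# Find the tired leaf spring

## Robot

A 6-joint arm with a two-finger parallel gripper is mounted at the origin on the work surface; the furniture and walls round the work are solid. World frame = base frame: x ahead of the robot, y to its left, z up, the work surface at z = 0. Lengths are in m, angles in rad, forces in N, time in s.
With the tool pointing down it reaches from about 0.225 to 0.875 m from the base axis. Payload 3.4 kg.
Tool frame: the origin (TCP) lies at the very end of the fingers, on their centre line; the grasp point (between the pads) lies behind it (manip.grasp_offset is the z of the grasp point in the tool frame, in m); z points along the fingers, y is the line along which they close (so a half turn about z gives the same grasp; the last joint's range is limited). The gripper opens to 85 mm and grips with 20 to 120 N. Pads are 22 mm wide; open, the fingers measure 114 mm over their backs; the gripper's body (76 mm by 85 mm) begins 54 mm behind the grasp point. The pads swing forward as they close: fully open they stand 13 mm farther back than shut.
Start: joints at [-1.395, 0.276, 1.505, -0, 1.361, -0.121], TCP at [0.168, -0.55, 0.199] pointing down, gripper open.
Joint ranges: [-2.89, 2.89], [-0.75, 2.08], [0.22, 2.7], [-1.18, 4.32], [0.11, 2.71], [-2.7, 2.7]. Speed limits (rad/s): [2.57, 2.57, 3.14, 3.14, 3.14, 3.14].

## Interface

Orientations are given as a unit quaternion [w, x, y, z].
In Python, from rig import manip gives the robot as it stands.
- The arm moves only by the shell command python3 -m pendant 'ROWS' [FORCE]. ROWS is JSON, a list of rows, each an object of numbers: "dx", "dy", "dz": the shift along the tool's x, y, z in m; "rx", "ry", "rz": the turn, a rotation vector about the tool's x, y, z in degrees; "hand": the finger opening in m, from 0 to 0.0854. In form: [{"dx": .., "dy": .., "dz": .., "rx": .., "ry": .., "rz": .., "hand": ..}, ...]. A call has 1 to 12 rows; each row shifts and turns the commanded pose from where the row before left it, along the tool's axes as they then stand; what a row does not reach is not made up. A row lasts 1/12 s, in which the tool goes at most 41.7 mm and 7.16 degrees, less where a joint would pass 70% of its speed; a pose out of reach is approached as far as the arm can. A call is refused whole if a number of a shift passes 0.0417 or a number of a turn 7.16, either way. A call with a gripper value outside its range is refused whole. The fingers move at their own pace and stop on an object; FORCE is the grip in N (left out, the last holds). Time passes only in rows, so rows that do not move let the fingers close. It gives the time, the measured TCP pose, the force, the opening and the grip force at its end, in the units of the state.
- manip.get_state(): the state, without advancing time (a new reading comes with each control period).
- manip.get_image(name): name is "scene" or "top"; returns a dict with "frame" (384x512x3 uint8, red, green, blue), "fx", "fy", "cx", "cy" (pixels), "position" and "attitude" of the camera in the world. Camera axes: x right, y up, looking along -z (the intrinsics and any distortion apply to the point x, -y, -z); pixel columns grow to the right and rows downward; lengths in m; the calibration is good to about 2 mm. A picture is of the moment at which its call begins. There is no depth.
- manip.sign_off(): hands the job in; it is judged then, once.
The state is a dict: "clock": time; "qpos": joint angles; "qd": joint speeds; "effort": joint torques, N m; "position": TCP position; "ee_rot": TCP orientation; "contact_force": force on the tool from outside, world axes, zero at the start; "moment": the same for the moment, N m; "width": finger opening in m; "gripper_force": force on a finger pad.
Only numpy, scipy, OpenCV 4.12 (cv2) and the standard library are available. Lean on these libraries where they do the work, as an engineer would, in place of code of your own. Each camera call takes 0.05 s, during which the arm holds its last target. There are 200 camera calls.

## Task

Check the three leaf springs, the left one first, then the middle, then the right (as the robot sees them): press each straight down at mid-span with a steady 8 N for about a second, never more than 14 N, and note how far it gives. Then slide the reject tab of the tired one, the leaf that gives the most, fully to the right against its stop. Leave the other two tabs home and the things lying about alone.

Things in the scene. Friction and masses are not known exactly. Their poses are not given: they have to be found in the camera images.
- spring_1: fixed spring test stand, one of three that look alike (the tired leaf must be found by feel). Base plate 220x80x12 mm; origin under its centre, x away from the robot, y left. At the far end a dark clamp block (x 48 to 108 mm, 74 mm wide, top z 77 mm) holds the leaf; at the near end, x = -102 mm, a graduated post 16 mm wide, top z 74 mm, 8 mm beyond the leaf tip
- leaf_1: steel leaf spring of stand 1: cantilever strip 24 mm wide, 3 thick, 140 free length. Origin at its root, underside (stand x 48, y 0, z 60 mm); runs along -x to the tip; bends down. 8 N at mid-span moves that point by some 3 to 15 mm, the tip twice that, by leaf; springs back. The tired one gives at least 1.5 times as much as either other
- mid_1 (a point): mid-span of unloaded leaf 1: centre of its top face, 70 mm from the clamp (stand x -22, y 0, z 63 mm; fixed in the stand, does not move with the leaf), marked on the leaf by a small dark dot; axes as the stand's
- tab_1 (a joint): reject tab of stand 1: black, upright, 14 (x) by 12 (y) by 22 mm high (z 80 to 102 mm), in a track across the top of the clamp block. 0 = home, left; 0.036 m = at its right stop (it slides along the stand's -y); about 2 N friction, stays where left. Push on its left side, below its top; only a 6 mm high track end stands left of it (top z 84 mm)
- tabtop_1 (a point): centre of the top face of reject tab 1, moves with it; at home it lies at x = 92, y = +18, z = 102 mm of the stand
- spring_2: fixed spring test stand, one of three that look alike (the tired leaf must be found by feel). Base plate 220x80x12 mm; origin under its centre, x away from the robot, y left. At the far end a dark clamp block (x 48 to 108 mm, 74 mm wide, top z 77 mm) holds the leaf; at the near end, x = -102 mm, a graduated post 16 mm wide, top z 74 mm, 8 mm beyond the leaf tip
- leaf_2: steel leaf spring of stand 2: cantilever strip 24 mm wide, 3 thick, 140 free length. Origin at its root, underside (stand x 48, y 0, z 60 mm); runs along -x to the tip; bends down. 8 N at mid-span moves that point by some 3 to 15 mm, the tip twice that, by leaf; springs back. The tired one gives at least 1.5 times as much as either other
- mid_2 (a point): mid-span of unloaded leaf 2: centre of its top face, 70 mm from the clamp (stand x -22, y 0, z 63 mm; fixed in the stand, does not move with the leaf), marked on the leaf by a small dark dot; axes as the stand's
- tab_2 (a joint): reject tab of stand 2: black, upright, 14 (x) by 12 (y) by 22 mm high (z 80 to 102 mm), in a track across the top of the clamp block. 0 = home, left; 0.036 m = at its right stop (it slides along the stand's -y); about 2 N friction, stays where left. Push on its left side, below its top; only a 6 mm high track end stands left of it (top z 84 mm)
- tabtop_2 (a point): centre of the top face of reject tab 2, moves with it; at home it lies at x = 92, y = +18, z = 102 mm of the stand
- spring_3: fixed spring test stand, one of three that look alike (the tired leaf must be found by feel). Base plate 220x80x12 mm; origin under its centre, x away from the robot, y left. At the far end a dark clamp block (x 48 to 108 mm, 74 mm wide, top z 77 mm) holds the leaf; at the near end, x = -102 mm, a graduated post 16 mm wide, top z 74 mm, 8 mm beyond the leaf tip
- leaf_3: steel leaf spring of stand 3: cantilever strip 24 mm wide, 3 thick, 140 free length. Origin at its root, underside (stand x 48, y 0, z 60 mm); runs along -x to the tip; bends down. 8 N at mid-span moves that point by some 3 to 15 mm, the tip twice that, by leaf; springs back. The tired one gives at least 1.5 times as much as either other
- mid_3 (a point): mid-span of unloaded leaf 3: centre of its top face, 70 mm from the clamp (stand x -22, y 0, z 63 mm; fixed in the stand, does not move with the leaf), marked on the leaf by a small dark dot; axes as the stand's
- tab_3 (a joint): reject tab of stand 3: black, upright, 14 (x) by 12 (y) by 22 mm high (z 80 to 102 mm), in a track across the top of the clamp block. 0 = home, left; 0.036 m = at its right stop (it slides along the stand's -y); about 2 N friction, stays where left. Push on its left side, below its top; only a 6 mm high track end stands left of it (top z 84 mm)
- tabtop_3 (a point): centre of the top face of reject tab 3, moves with it; at home it lies at x = 92, y = +18, z = 102 mm of the stand
- caliper: steel caliper 225x69x9 mm, lying right of the stands; origin under its centre; leave it alone
- screwdriver: screwdriver with pale red handle, 184x29x29 mm, lying right of the stands; origin under its centre; leave it alone
- tape_roll: roll of masking tape, 90 mm across, 15 mm high, lying left of the stands; origin under its centre; leave it alone
- wire_spool: small red wire spool 52x59x24 mm, left of the stands; origin under its centre; leave it alone
Not all that is in view belongs to the job. Leave any red or yellow look-alike of the spring_2 alone.

How it is judged:
By the outcome, as a careful person would: the job done as asked, in the order asked, and still so for the second after the job is handed in, with the robot touching nothing.
It also fails if it takes over 66 s, if anything falls off the work surface, if the arm or the gripper's body presses on something with over 40 N, if the wrist force passes 120 N, or if a joint passes its speed limit or range.

## Working session

There is one attempt and no reset: what is moved stays moved. The work goes in short steps, Python scripts to look and compute and a shell command to move; the robot and the scene stay as the last step left them, time stands still between calls to the robot, and variables do not carry over. Pictures are saved under pics/ and viewed, at most 10 in all, crops included, and the job is handed in when it is done.

```bash
ls; mkdir -p pics; python3 - <<'E'
from rig import manip
import cv2
for n in("scene","top"):
    im=manip.get_image(n)
    cv2.imwrite(f"pics/{n}0.png",cv2.resize(im["frame"][:,:,::-1],(800,600),interpolation=cv2.INTER_CUBIC))
    print({k:v for k,v in im.items() if k!="frame"})
print(manip.get_state(), manip.grasp_offset)
E
```

```text
pics
{'fx': 348.0769907553838, 'fy': 348.0769907553838, 'cx': 255.1944218294548, 'cy': 197.43636420266503, 'position': array([-0.15892636,  0.3186453 ,  0.93762147]), 'attitude': array([-0.44657624, -0.17393221,  0.30209707,  0.8240477 ])}
{'fx': 357.371521839828, 'fy': 357.371521839828, 'cx': 266.1631602452837, 'cy': 196.01207329155537, 'position': array([ 0.26857767, -0.02632938,  1.36840546]), 'attitude': array([-0.70021162, -0.04198367,  0.06167535,  0.7100262 ])}
{'clock': 0.1, 'qpos': array([-1.39500681e+00,  2.76530504e-01,  1.50601307e+00,  3.17523066e-06,
        1.36069775e+00, -1.21012925e-01]), 'qd': array([ 0.00067185, -0.00189653, -0.00270639,  0.00037385,  0.00101087,
       -0.00021935]), 'effort': array([ 1.55795624e-03, -4.17699659e+01, -2.46405870e+01, -2.02393412e-04,
        5.86210968e-03, -5.06218768e-06]), 'position': array([ 0.16806314, -0.54934127,  0.19832436]), 'ee_rot': array([-8.24068125e-04,  9.89008446e-01,  1.47856735e-01, -2.10224527e-05]), 'contact_force': array([-0.46348368, -0.192374  ,  0.33021475]), 'moment': array([0.05791997, 0.00350936, 0.03332415]), 'gripper_force': 0.0, 'width': 0.085226213476429} -0.0187
```

View pics/scene0.png

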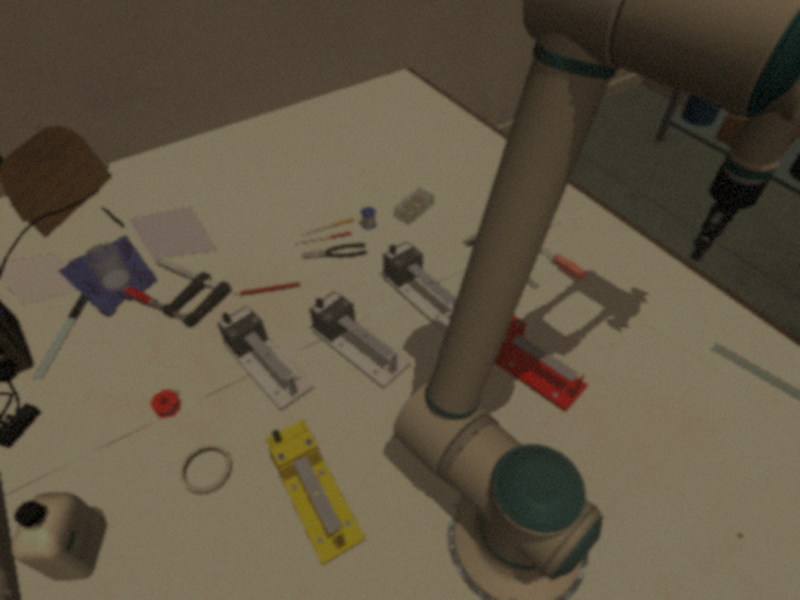

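View pics/top0.png

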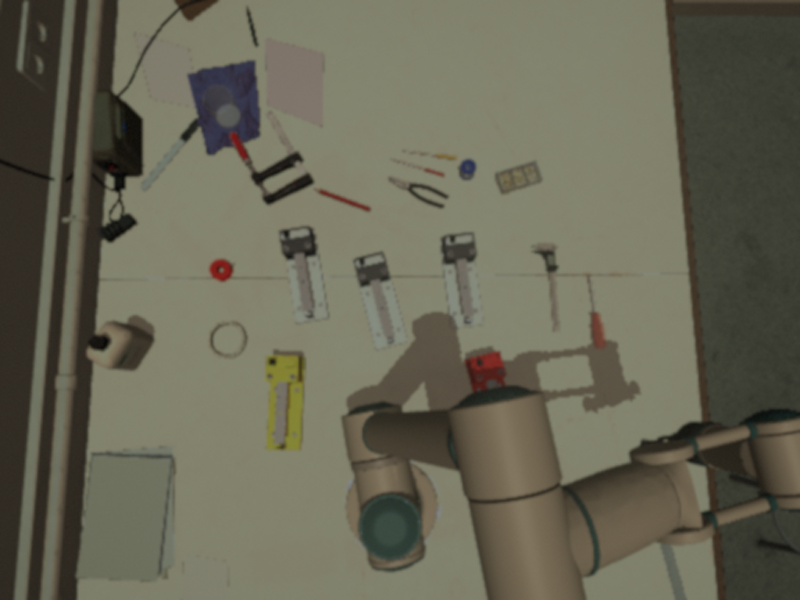

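The top view (800x600) shows three white/steel stands, left ≈(303,275), middle ≈(378,300) and right ≈(461,280). The yellow one (285,400) and the red one (487,370) are look-alikes and don't belong to the job. I'll confirm in one enlarged crop.

```bash
python3 - <<'E'
from rig import manip
import cv2,numpy as np
f=np.mean([manip.get_image("top")["frame"].astype(float) for _ in range(4)],0)
c=f[140:230,170:325,::-1]; c=np.clip(c*1.3,0,255).astype(np.uint8)
cv2.imwrite("pics/crop.png",cv2.resize(c,None,fx=5,fy=5,interpolation=cv2.INTER_CUBIC))
E
```

```text
(no output)
```

View pics/crop.png

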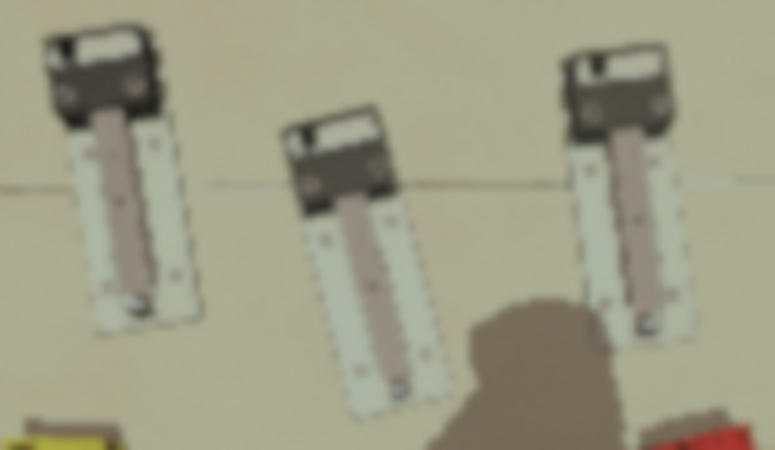

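The crop shows the three steel stands with tabs at their left ends. Mid dots are at crop px (122,201), (374,286) and (640,219). Only these three are unpainted and have the black tab on a dark clamp, so they are the ones meant. Next I fit their poses.

```bash
cat > fit.py <<'E'
import numpy as np, json
from rig import manip
from scipy.optimize import least_squares
from scipy.spatial.transform import Rotation as R
im=manip.get_image("top"); q=im["attitude"]; Rc=R.from_quat([q[1],q[2],q[3],q[0]]).as_matrix(); t=im["position"]
def proj(P):
    c=(P-t)@Rc
    return np.c_[im["cx"]+im["fx"]*c[:,0]/-c[:,2], im["cy"]-im["fy"]*c[:,1]/-c[:,2]]
M=np.array([[-22,0,63],[-92,0,63],[48,0,63],[92,18,102],[-110,40,12],[-110,-40,12],[108,37,77],[108,-37,77]])/1000
px={1:[(122,201),(138,296),(107,113),(66,48),(100,334),(203,318),(45,37),(150,27)],
2:[(374,286),(399,380),(351,198),(307,138),(355,419),(452,393),(283,128),(376,106)],
3:[(640,219),(648,312),(625,131),(597,65),(598,347),(694,340),(566,57),(667,45)]}
def W(p,m):
    c,s=np.cos(p[2]),np.sin(p[2]); return np.c_[p[0]+c*m[:,0]-s*m[:,1],p[1]+s*m[:,0]+c*m[:,1],m[:,2]]
out={}
for k,v in px.items():
    uv=(np.array(v)+.5)/5-.5+[170,140]
    r=least_squares(lambda p:(proj(W(p,M))-uv).ravel(),[.5,0,0],loss="soft_l1",f_scale=.5)
    print(k,r.x[:2].round(4),np.degrees(r.x[2]).round(1),"mid",W(r.x,M)[0].round(4),"tab",W(r.x,M)[3].round(4)); print((r.fun.reshape(-1,2)).round(1).tolist())
    out[k]=r.x.tolist()
json.dump(out,open("poses.json","w"))
E
python3 fit.py
```

```text
1 [0.5452 0.2042] 9.0 mid [0.5234 0.2008 0.063 ] tab [0.6332 0.2364 0.102 ]
[[0.2, 0.4], [-0.2, -0.1], [0.5, -0.2], [0.1, -0.6], [-0.2, 0.6], [0.1, 0.2], [-0.0, 0.2], [-1.1, -1.0]]
2 [0.4796 0.0215] 14.2 mid [0.4583 0.0161 0.063 ] tab [0.5644 0.0615 0.102 ]
[[-0.0, 0.3], [-0.2, -0.2], [-0.2, -0.2], [0.2, -0.5], [-0.1, 0.5], [0.9, 0.3], [-0.6, 0.2], [0.3, -0.4]]
3 [ 0.5271 -0.1778] 6.1 mid [ 0.5053 -0.1802  0.063 ] tab [ 0.6167 -0.1501  0.102 ]
[[-0.5, 0.6], [0.5, 0.5], [-0.0, -0.1], [0.2, -0.5], [-0.8, 1.1], [0.6, -0.0], [0.2, -0.6], [-0.4, -0.5]]
```

```bash
cat > nav.py <<'E'
import sys,json,numpy as np
from rig import manip
from scipy.spatial.transform import Rotation as R
# usage: nav.py stand sx sy z(mm, stand frame): rz, then shift in the turned tool frame
k,sx,sy,z=sys.argv[1],*map(float,sys.argv[2:5])
p=json.load(open("poses.json"))[k]; s=manip.get_state(); q=s["ee_rot"]
T=R.from_quat([q[1],q[2],q[3],q[0]]).as_matrix(); c,n=np.cos(p[2]),np.sin(p[2])
des=np.array([[c,n,0],[n,-c,0],[0,0,-1]]); Rs=np.array([[c,-n,0],[n,c,0],[0,0,1]])
rv=np.degrees(R.from_matrix(T.T@des).as_rotvec())
tgt=np.array([p[0],p[1],0])+Rs@(np.array([sx,sy,z])/1000)
d=des.T@(tgt-s["position"]); here=Rs.T@(s["position"]-[p[0],p[1],0])*1000
print("rot",rv.round(2),"shift mm",(d*1000).round(1),"now in stand mm",here.round(1),"F",s["contact_force"].round(2),"M",s["moment"].round(3),"t",round(s["clock"],2),"w",round(s["width"],4))
E
python3 nav.py 1 -24 0 110
```

```text
rot [-0.01 -0.    7.99] shift mm [ 466.4 -685.7   89. ] now in stand mm [-490.4 -685.7  199. ] F [-0.01 -0.41  0.42] M [-0.033  0.053 -0.007] t 0.35 w 0.0855
```

```bash
python3 -m pendant '[{"rz":4,"hand":0},{"rz":4},{"dx":0.0195,"dy":-0.0285},{"dx":0.0195,"dy":-0.0285},{"dx":0.0195,"dy":-0.0285},{"dx":0.0195,"dy":-0.0285},{"dx":0.0195,"dy":-0.0285},{"dx":0.0195,"dy":-0.0285},{"dx":0.0195,"dy":-0.0285},{"dx":0.0195,"dy":-0.0285},{"dx":0.0195,"dy":-0.0285},{"dx":0.0195,"dy":-0.0285}]' 30
python3 -m pendant '[{"dx":0.0195,"dy":-0.0285},{"dx":0.0195,"dy":-0.0285},{"dx":0.0195,"dy":-0.0285},{"dx":0.0195,"dy":-0.0285},{"dx":0.0195,"dy":-0.0285},{"dx":0.0195,"dy":-0.0285},{"dx":0.0195,"dy":-0.0285},{"dx":0.0195,"dy":-0.0285},{"dx":0.0195,"dy":-0.0285},{"dx":0.0195,"dy":-0.0285},{"dx":0.0195,"dy":-0.0285},{"dx":0.0195,"dy":-0.0285}]'
python3 -m pendant '[{},{}]'; python3 nav.py 1 -24 0 75
```

```text
rot [-0.01 -0.    7.99] shift mm [ 466.4 -685.7  124. ] now in stand mm [-490.4 -685.7  199. ] F [-0.01 -0.41  0.42] M [-0.033  0.053 -0.007] t 0.35 w 0.0855invalid input
invalid input
invalid input
```

The rows were refused, probably because every key has to be present. I'll try a complete row.

```bash
python3 -m pendant '[{"dx":0,"dy":0,"dz":0,"rx":0,"ry":0,"rz":4,"hand":0},{"dx":0,"dy":0,"dz":0,"rx":0,"ry":0,"rz":4,"hand":0}]' 30; python3 nav.py 1 -24 0 75
```

```text
clock: 0.52
position: [0.1681, -0.5499, 0.199]
ee_rot: [-0.0, 0.997, 0.077, -0.0]
contact_force: [0.7, -0.7, 1.0]
width: 0.0641
gripper_force: 0.0
rot [-0.   0.  -0.2] shift mm [ 466.5 -685.7  124. ] now in stand mm [-490.5 -685.7  199. ] F [ 0.66 -0.74  1.  ] M [ 0.003 -0.011 -0.023] t 0.52 w 0.0641
```

```bash
python3 -m pendant '[{"dx":0.0195,"dy":-0.0285,"dz":0,"rx":0,"ry":0,"rz":0,"hand":0},{"dx":0.0195,"dy":-0.0285,"dz":0,"rx":0,"ry":0,"rz":0,"hand":0},{"dx":0.0195,"dy":-0.0285,"dz":0,"rx":0,"ry":0,"rz":0,"hand":0},{"dx":0.0195,"dy":-0.0285,"dz":0,"rx":0,"ry":0,"rz":0,"hand":0},{"dx":0.0195,"dy":-0.0285,"dz":0,"rx":0,"ry":0,"rz":0,"hand":0},{"dx":0.0195,"dy":-0.0285,"dz":0,"rx":0,"ry":0,"rz":0,"hand":0},{"dx":0.0195,"dy":-0.0285,"dz":0,"rx":0,"ry":0,"rz":0,"hand":0},{"dx":0.0195,"dy":-0.0285,"dz":0,"rx":0,"ry":0,"rz":0,"hand":0},{"dx":0.0195,"dy":-0.0285,"dz":0,"rx":0,"ry":0,"rz":0,"hand":0},{"dx":0.0195,"dy":-0.0285,"dz":0,"rx":0,"ry":0,"rz":0,"hand":0},{"dx":0.0195,"dy":-0.0285,"dz":0,"rx":0,"ry":0,"rz":0,"hand":0},{"dx":0.0195,"dy":-0.0285,"dz":0,"rx":0,"ry":0,"rz":0,"hand":0}]'
python3 -m pendant '[{"dx":0.0195,"dy":-0.0285,"dz":0,"rx":0,"ry":0,"rz":0,"hand":0},{"dx":0.0195,"dy":-0.0285,"dz":0,"rx":0,"ry":0,"rz":0,"hand":0},{"dx":0.0195,"dy":-0.0285,"dz":0,"rx":0,"ry":0,"rz":0,"hand":0},{"dx":0.0195,"dy":-0.0285,"dz":0,"rx":0,"ry":0,"rz":0,"hand":0},{"dx":0.0195,"dy":-0.0285,"dz":0,"rx":0,"ry":0,"rz":0,"hand":0},{"dx":0.0195,"dy":-0.0285,"dz":0,"rx":0,"ry":0,"rz":0,"hand":0},{"dx":0.0195,"dy":-0.0285,"dz":0,"rx":0,"ry":0,"rz":0,"hand":0},{"dx":0.0195,"dy":-0.0285,"dz":0,"rx":0,"ry":0,"rz":0,"hand":0},{"dx":0.0195,"dy":-0.0285,"dz":0,"rx":0,"ry":0,"rz":0,"hand":0},{"dx":0.0195,"dy":-0.0285,"dz":0,"rx":0,"ry":0,"rz":0,"hand":0},{"dx":0.0195,"dy":-0.0285,"dz":0,"rx":0,"ry":0,"rz":0,"hand":0},{"dx":0.0195,"dy":-0.0285,"dz":0,"rx":0,"ry":0,"rz":0,"hand":0}]'
python3 -m pendant '[{"dx":0,"dy":0,"dz":0.001,"rx":0,"ry":0,"rz":0,"hand":0},{"dx":0,"dy":0,"dz":0,"rx":0,"ry":0,"rz":0,"hand":0}]'; python3 nav.py 1 -24 0 75
```

```text
clock: 1.52
position: [0.3461, -0.1739, 0.1994]
ee_rot: [0.0, 0.997, 0.078, 0.0]
contact_force: [0.4, -0.1, 0.1]
width: -0.0001
gripper_force: 0.0
clock: 2.52
position: [0.5237, 0.2007, 0.1991]
ee_rot: [0.0, 0.997, 0.079, 0.0]
contact_force: [-0.1, 0.4, 0.4]
width: -0.0
gripper_force: 0.0
clock: 2.68
position: [0.5235, 0.2003, 0.1973]
ee_rot: [0.0, 0.997, 0.08, -0.001]
contact_force: [-0.6, 0.1, -0.2]
width: -0.0001
gripper_force: 0.0
rot [0.02 0.06 0.16] shift mm [ -2.   -0.5 122.3] now in stand mm [-22.   -0.5 197.3] F [-0.58  0.11 -0.16] M [-0.028 -0.037 -0.008] t 2.68 w -0.0001
```

```bash
python3 -m pendant '[{"dx":0,"dy":0,"dz":0.03,"rx":0,"ry":0,"rz":0,"hand":0},{"dx":0,"dy":0,"dz":0.03,"rx":0,"ry":0,"rz":0,"hand":0},{"dx":-0.001,"dy":0,"dz":0.03,"rx":0,"ry":0,"rz":0,"hand":0},{"dx":-0.001,"dy":-0.0005,"dz":0.025,"rx":0,"ry":0,"rz":0,"hand":0},{"dx":0,"dy":0,"dz":0,"rx":0,"ry":0,"rz":0,"hand":0},{"dx":0,"dy":0,"dz":0,"rx":0,"ry":0,"rz":0,"hand":0}]'; python3 nav.py 1 -24 0 63
python3 - <<'E'
from rig import manip
import cv2,numpy as np
f=np.mean([manip.get_image("scene")["frame"].astype(float) for _ in range(2)],0)
c=np.clip(f[160:290,110:280,::-1]*1.5,0,255).astype(np.uint8)
cv2.imwrite("pics/near1.png",cv2.resize(c,None,fx=4.5,fy=4.5,interpolation=cv2.INTER_CUBIC))
E
```

```text
clock: 3.18
position: [0.52, 0.1978, 0.0825]
ee_rot: [0.0, 0.997, 0.078, -0.002]
contact_force: [0.3, 0.1, 0.8]
width: 0.0006
gripper_force: 0.0
rot [ 0.04  0.18 -0.06] shift mm [ 1.9 -2.4 19.5] now in stand mm [-25.9  -2.4  82.5] F [0.3  0.12 0.82] M [0.055 0.013 0.035] t 3.18 w 0.0006
```

View pics/near1.png

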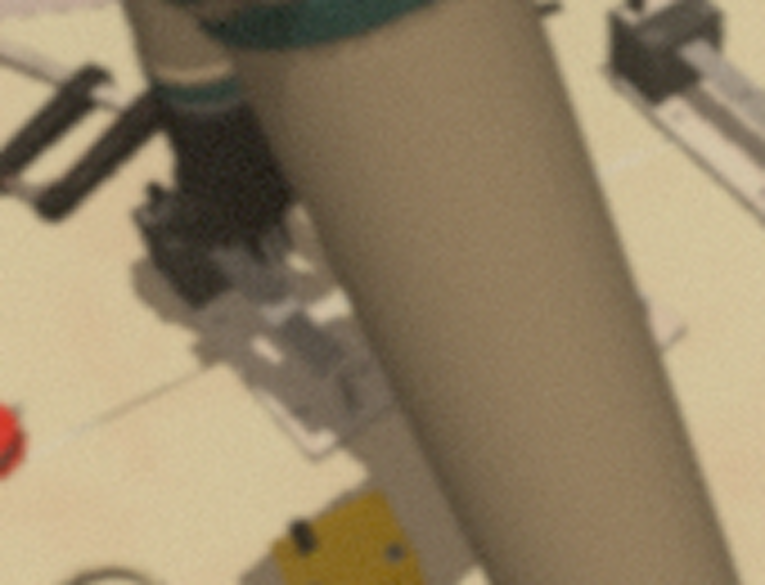

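The arm hides the fingertips, but the gripper stands over the left leaf, clear of the clamp. Next I correct by about 2 mm and start probing.

```bash
python3 -m pendant '[{"dx":0.002,"dy":-0.0025,"dz":0.005,"rx":0,"ry":0,"rz":0,"hand":0},{"dx":0,"dy":0,"dz":0.005,"rx":0,"ry":0,"rz":0,"hand":0},{"dx":0,"dy":0,"dz":0.004,"rx":0,"ry":0,"rz":0,"hand":0},{"dx":0,"dy":0,"dz":0,"rx":0,"ry":0,"rz":0,"hand":0},{"dx":0,"dy":0,"dz":0,"rx":0,"ry":0,"rz":0,"hand":0}]' >/dev/null; python3 nav.py 1 -24 0 63
python3 -m pendant '[{"dx":0,"dy":0,"dz":0.002,"rx":0,"ry":0,"rz":0,"hand":0},{"dx":0,"dy":0,"dz":0.002,"rx":0,"ry":0,"rz":0,"hand":0},{"dx":0,"dy":0,"dz":0.001,"rx":0,"ry":0,"rz":0,"hand":0}]' >/dev/null; python3 nav.py 1 -24 0 63
```

```text
rot [0.01 0.03 0.  ] shift mm [-1.4  1.2  5.9] now in stand mm [-22.6   1.2  68.9] F [ 0.39 -1.31 -0.16] M [ 0.005 -0.028 -0.027] t 3.7 w -0.0
rot [0.01 0.01 0.  ] shift mm [-1.5  1.2  0.8] now in stand mm [-22.5   1.2  63.8] F [ 0.13 -0.12  0.37] M [ 0.029 -0.024  0.024] t 3.95 w 0.0001
```

```bash
python3 -m pendant '[{"dx":-0.001,"dy":0.001,"dz":0.001,"rx":0,"ry":0,"rz":0,"hand":0}]' >/dev/null; python3 nav.py 1 -24 0 63
python3 -m pendant '[{"dx":0,"dy":0,"dz":0.001,"rx":0,"ry":0,"rz":0,"hand":0}]' >/dev/null; python3 nav.py 1 -24 0 63
python3 -m pendant '[{"dx":0,"dy":0,"dz":0.001,"rx":0,"ry":0,"rz":0,"hand":0}]' >/dev/null; python3 nav.py 1 -24 0 63
python3 -m pendant '[{"dx":0,"dy":0,"dz":0.001,"rx":0,"ry":0,"rz":0,"hand":0}]' >/dev/null; python3 nav.py 1 -24 0 63
```

```text
rot [ 0.   -0.01  0.  ] shift mm [-0.7  0.3 -0.1] now in stand mm [-23.3   0.3  62.9] F [ 0.79 -0.22  0.91] M [-0.028 -0.008 -0.056] t 4.03 w 0.0002
rot [ 0.01  0.02 -0.01] shift mm [-0.4  0.  -1.1] now in stand mm [-23.6   0.   61.9] F [-0.16 -0.08 -0.37] M [ 0.037 -0.034  0.007] t 4.12 w 0.0004
rot [ 0.01  0.01 -0.01] shift mm [-0.5  0.1 -2. ] now in stand mm [-23.5   0.1  61. ] F [ 0.15  0.11 -0.37] M [ 0.051 -0.03   0.009] t 4.2 w 0.0001
rot [ 0.   -0.01 -0.01] shift mm [-0.7  0.2 -3. ] now in stand mm [-23.3   0.2  60. ] F [-0.27 -0.86 -0.4 ] M [ 0.035  0.013 -0.018] t 4.28 w 0.0003
```

```bash
python3 -m pendant '[{"dx":0,"dy":0,"dz":0.001,"rx":0,"ry":0,"rz":0,"hand":0}]' >/dev/null; python3 nav.py 1 -24 0 63
python3 -m pendant '[{"dx":0,"dy":0,"dz":0.001,"rx":0,"ry":0,"rz":0,"hand":0}]' >/dev/null; python3 nav.py 1 -24 0 63
python3 -m pendant '[{"dx":0,"dy":0,"dz":0.001,"rx":0,"ry":0,"rz":0,"hand":0}]' >/dev/null; python3 nav.py 1 -24 0 63
python3 -m pendant '[{"dx":0,"dy":0,"dz":0,"rx":0,"ry":0,"rz":0,"hand":0}]' >/dev/null; python3 nav.py 1 -24 0 63
```

```text
rot [ 0.   -0.01 -0.01] shift mm [-0.7  0.2 -4. ] now in stand mm [-23.3   0.2  59. ] F [-0.43 -0.19  0.21] M [-0.014 -0.021  0.023] t 4.37 w -0.0004
rot [ 0.   -0.   -0.01] shift mm [-0.7  0.2 -5. ] now in stand mm [-23.3   0.2  58. ] F [0.5  0.37 0.32] M [ 0.01   0.029 -0.008] t 4.45 w 0.0002
rot [ 0.   -0.   -0.01] shift mm [-0.7  0.2 -6. ] now in stand mm [-23.3   0.2  57. ] F [-0.42 -0.64  0.88] M [ 0.036  0.018 -0.007] t 4.53 w -0.0
rot [ 0.01  0.02 -0.01] shift mm [-0.5  0.1 -6.2] now in stand mm [-23.5   0.1  56.8] F [-0.11 -0.34  0.44] M [-0.045  0.027 -0.019] t 4.62 w -0.0001
```

```bash
python3 -m pendant '[{"dx":0,"dy":0,"dz":0.001,"rx":0,"ry":0,"rz":0,"hand":0}]' >/dev/null; python3 nav.py 1 -24 0 63
python3 -m pendant '[{"dx":0,"dy":0,"dz":0.001,"rx":0,"ry":0,"rz":0,"hand":0}]' >/dev/null; python3 nav.py 1 -24 0 63
python3 - <<'E'
from rig import manip
import cv2,numpy as np
f=np.mean([manip.get_image("scene")["frame"].astype(float) for _ in range(3)],0)
c=np.clip(f[200:275,130:210,::-1]*1.5,0,255).astype(np.uint8)
cv2.imwrite("pics/near2.png",cv2.resize(c,None,fx=8,fy=8,interpolation=cv2.INTER_CUBIC))
E
python3 nav.py 1 -24 0 63
```

```text
rot [ 0.   -0.01 -0.01] shift mm [-0.7  0.2 -6.9] now in stand mm [-23.3   0.2  56.1] F [0.1  0.02 0.32] M [ 0.049  0.013 -0.006] t 4.7 w 0.0001
rot [ 0.   -0.02 -0.  ] shift mm [-0.7  0.2 -7.9] now in stand mm [-23.3   0.2  55.1] F [ 0.97 -0.2   0.63] M [ 0.015  0.032 -0.013] t 4.78 w 0.0
rot [ 0.01  0.01 -0.  ] shift mm [-0.6  0.2 -8. ] now in stand mm [-23.4   0.2  55. ] F [-0.28 -0.18 -0.21] M [0.001 0.014 0.035] t 4.93 w -0.0002
```

View pics/near2.png

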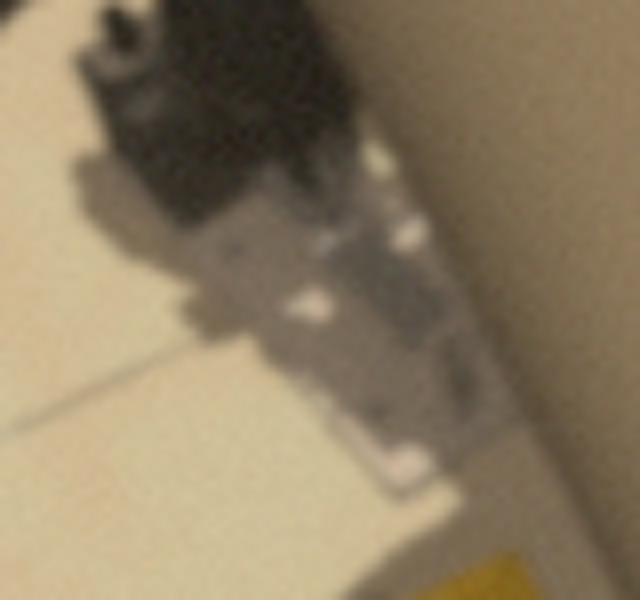

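The fingers are at the leaf but the force still reads about zero, so I go on down 1 mm at a time with a reading each step.

```bash
python3 -m pendant '[{"dx":0,"dy":0,"dz":0.001,"rx":0,"ry":0,"rz":0,"hand":0}]' >/dev/null; python3 nav.py 1 -24 0 63
python3 -m pendant '[{"dx":0,"dy":0,"dz":0.001,"rx":0,"ry":0,"rz":0,"hand":0}]' >/dev/null; python3 nav.py 1 -24 0 63
python3 -m pendant '[{"dx":0,"dy":0,"dz":0.001,"rx":0,"ry":0,"rz":0,"hand":0}]' >/dev/null; python3 nav.py 1 -24 0 63
```

```text
rot [ 0.   -0.02 -0.01] shift mm [-0.8  0.2 -8.8] now in stand mm [-23.2   0.2  54.2] F [ 0.09 -0.19  1.37] M [ 0.007 -0.007 -0.071] t 5.02 w -0.0003
rot [ 0.01 -0.01 -0.  ] shift mm [-0.7  0.2 -9.9] now in stand mm [-23.3   0.2  53.1] F [-0.46 -0.2   0.13] M [0.003 0.005 0.014] t 5.1 w -0.0
rot [ 0.   -0.01 -0.01] shift mm [ -0.7   0.2 -11. ] now in stand mm [-23.3   0.2  52. ] F [-0.84  0.67  0.81] M [ 0.013 -0.006 -0.015] t 5.18 w -0.0001
```

```bash
cat > pj.py <<'E'
import numpy as np,json
from rig import manip
from scipy.spatial.transform import Rotation as R
im=manip.get_image("scene"); q=im["attitude"]; Rc=R.from_quat([q[1],q[2],q[3],q[0]]).as_matrix()
p=json.load(open("poses.json"))["1"]; c,n=np.cos(p[2]),np.sin(p[2])
def P(w):
    d=Rc.T@(np.array(w)-im["position"]); return np.array([im["cx"]+im["fx"]*d[0]/-d[2], im["cy"]-im["fy"]*d[1]/-d[2]])
for nm,m in dict(mid=(-22,0,63),tip=(-92,0,63),tipL=(-92,12,63),tipR=(-92,-12,63),posttop=(-102,0,74),cornerL=(-110,40,12),rootL=(48,12,63),clampfrontL=(48,37,77)).items():
    x,y,z=np.array(m)/1000; uv=P([p[0]+c*x-n*y,p[1]+n*x+c*y,z]); print(nm,((uv-[130,200])*8).round())
print("tcp",((P(manip.get_state()["position"])-[130,200])*8).round())
f=im["frame"]; import cv2
c=np.clip(f[200:275,130:210,::-1]*2.2,0,255).astype(np.uint8)
cv2.imwrite("pics/near3.png",cv2.resize(c,None,fx=8,fy=8,interpolation=cv2.INTER_CUBIC))
E
python3 pj.py
```

```text
mid [345. 215.]
tip [447. 326.]
tipL [421. 345.]
tipR [474. 309.]
posttop [458. 327.]
cornerL [409. 490.]
rootL [224. 126.]
clampfrontL [160. 138.]
tcp [353. 234.]
```

View pics/near3.png

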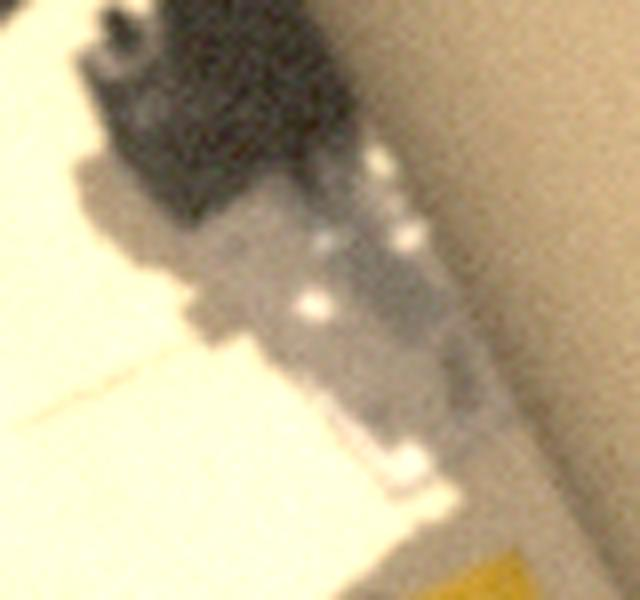

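```bash
python3 -m pendant '[{"dx":0,"dy":0,"dz":0.001,"rx":0,"ry":0,"rz":0,"hand":0}]' >/dev/null; python3 nav.py 1 -24 0 63
python3 -m pendant '[{"dx":0,"dy":0,"dz":0.001,"rx":0,"ry":0,"rz":0,"hand":0}]' >/dev/null; python3 nav.py 1 -24 0 63
python3 -m pendant '[{"dx":0,"dy":0,"dz":0.001,"rx":0,"ry":0,"rz":0,"hand":0}]' >/dev/null; python3 nav.py 1 -24 0 63
python3 -m pendant '[{"dx":0,"dy":0,"dz":0,"rx":0,"ry":0,"rz":0,"hand":0}]' >/dev/null; python3 nav.py 1 -24 0 63
```

```text
rot [ 0.   -0.01 -0.01] shift mm [ -0.7   0.2 -12. ] now in stand mm [-23.3   0.2  51. ] F [ 0.29 -0.93 -0.38] M [ 0.062 -0.039  0.03 ] t 5.32 w -0.0002
rot [ 0.01 -0.   -0.01] shift mm [ -0.7   0.2 -13. ] now in stand mm [-23.3   0.2  50. ] F [0.02 0.51 0.12] M [ 0.042  0.02  -0.018] t 5.4 w -0.0003
rot [ 0.    0.   -0.01] shift mm [ -0.6   0.2 -14. ] now in stand mm [-23.4   0.2  49. ] F [ 0.72 -0.8   0.72] M [ 0.019  0.019 -0.013] t 5.48 w -0.0
rot [ 0.01  0.03 -0.01] shift mm [ -0.4   0.2 -14.2] now in stand mm [-23.6   0.2  48.8] F [ 0.18 -0.17 -0.22] M [0.017 0.018 0.003] t 5.57 w 0.0
```

```bash
cat >> pj.py <<'E'
print("start tcp 800px",P([.168,-.55,.199])*1.5625, "30mm up",P([.168,-.55,.229])*1.5625)
E
python3 pj.py | tail -1; python3 - <<'E'
import cv2
i=cv2.imread("pics/scene0.png")[130:290,620:800]
cv2.imwrite("pics/tipcrop.png",cv2.resize(cv2.convertScaleAbs(i,alpha=1.8),None,fx=3.5,fy=3.5,interpolation=cv2.INTER_CUBIC))
E
```

```text
start tcp 800px [695.29159857 262.7275712 ] 30mm up [701.65031319 251.21282512]
```

View pics/tipcrop.png

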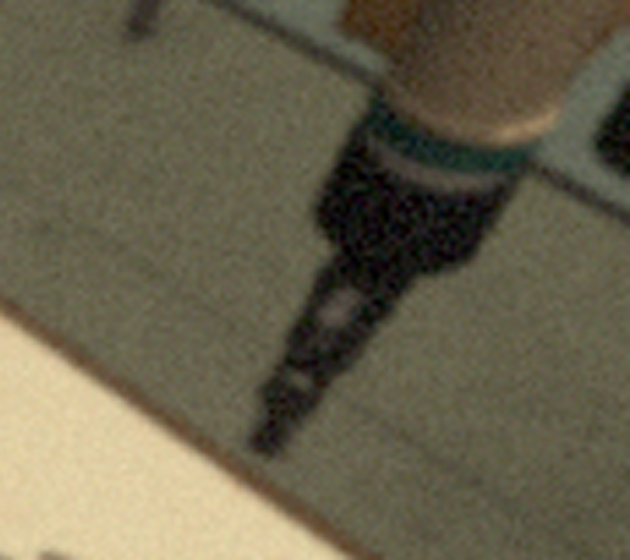

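At z≈49 mm the force is still nil, which doesn't fit the leaf at z 63. I'll compare pictures taken low and raised, and check the joint torques.

```bash
cat > shot.py <<'E'
import sys,numpy as np
from rig import manip
f=np.mean([manip.get_image("scene")["frame"].astype(float) for _ in range(6)],0); s=manip.get_state()
np.save(sys.argv[1],f); print(s["position"].round(4),s["effort"].round(2),s["qpos"].round(3))
E
python3 shot.py low
python3 -m pendant '[{"dx":0,"dy":0,"dz":-0.01,"rx":0,"ry":0,"rz":0,"hand":0},{"dx":0,"dy":0,"dz":-0.02,"rx":0,"ry":0,"rz":0,"hand":0},{"dx":0,"dy":0,"dz":0,"rx":0,"ry":0,"rz":0,"hand":0},{"dx":0,"dy":0,"dz":0,"rx":0,"ry":0,"rz":0,"hand":0}]'
python3 shot.py high
python3 - <<'E'
import numpy as np,cv2
o=[]
for n in("low","high"):
    c=np.load(n+".npy")[212:268,150:202,::-1]*2
    o.append(cv2.resize(np.clip(c,0,255).astype(np.uint8),None,fx=7.5,fy=7.5,interpolation=cv2.INTER_CUBIC))
cv2.imwrite("pics/cmp.png",np.hstack(o))
E
```

```text
[0.5221 0.2007 0.0491] [  0.   -42.94 -19.92  -0.     0.    -0.  ] [ 0.243  0.377  1.759 -0.     1.006  1.656]
clock: 6.25
position: [0.5233, 0.2011, 0.0806]
ee_rot: [-0.0, 0.997, 0.079, 0.002]
contact_force: [-0.1, 0.5, 0.5]
width: 0.0
gripper_force: 0.0
[0.5215 0.2006 0.0784] [ 1.000e-02 -4.243e+01 -2.107e+01  0.000e+00  1.000e-02 -0.000e+00] [ 0.243  0.346  1.722 -0.     1.075  1.656]
```

View pics/cmp.png

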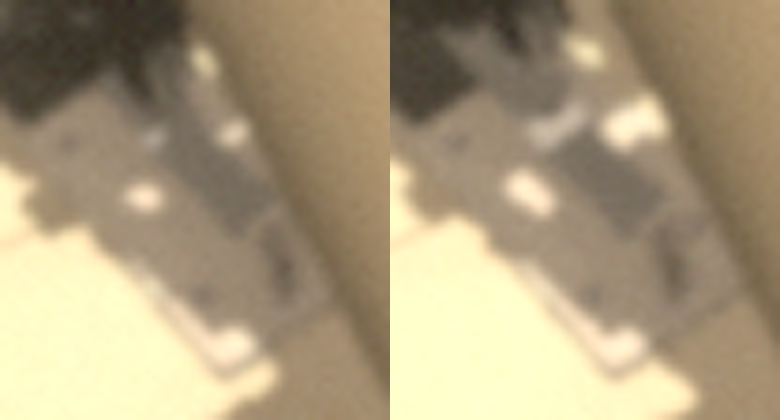

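The leaf tip is in the same place in both pictures, so the leaf has not been touched yet and the fingertips must end above the nominal TCP. I'll go back down and continue in guarded 1 mm steps.

```bash
python3 -m pendant '[{"dx":0,"dy":0,"dz":0.01,"rx":0,"ry":0,"rz":0,"hand":0},{"dx":0,"dy":0,"dz":0.01,"rx":0,"ry":0,"rz":0,"hand":0},{"dx":0,"dy":0,"dz":0.008,"rx":0,"ry":0,"rz":0,"hand":0},{"dx":0,"dy":0,"dz":0.002,"rx":0,"ry":0,"rz":0,"hand":0},{"dx":0,"dy":0,"dz":0,"rx":0,"ry":0,"rz":0,"hand":0}]' >/dev/null; python3 nav.py 1 -24 0 63
python3 -m pendant '[{"dx":0,"dy":0,"dz":0.001,"rx":0,"ry":0,"rz":0,"hand":0}]' >/dev/null; python3 nav.py 1 -24 0 63
python3 -m pendant '[{"dx":0,"dy":0,"dz":0.001,"rx":0,"ry":0,"rz":0,"hand":0}]' >/dev/null; python3 nav.py 1 -24 0 63
python3 -m pendant '[{"dx":0,"dy":0,"dz":0.001,"rx":0,"ry":0,"rz":0,"hand":0}]' >/dev/null; python3 nav.py 1 -24 0 63
```

```text
rot [ 0.02  0.18 -0.01] shift mm [  0.5   0.  -15.5] now in stand mm [-24.5   0.   47.5] F [ 0.88 -0.62 -0.07] M [-0.007  0.057 -0.042] t 6.97 w -0.0002
rot [ 0.01  0.02 -0.  ] shift mm [ -0.7   0.2 -15.3] now in stand mm [-23.3   0.2  47.7] F [-0.12  0.27  0.21] M [ 0.005  0.055 -0.016] t 7.05 w 0.0
rot [ 0.   -0.04 -0.  ] shift mm [ -1.    0.2 -15.8] now in stand mm [-23.    0.2  47.2] F [-0.14 -0.41  0.06] M [-0.008 -0.003 -0.011] t 7.13 w -0.0003
rot [ 0.   -0.05 -0.  ] shift mm [ -1.    0.2 -16.7] now in stand mm [-23.    0.2  46.3] F [-0.22  0.44  0.08] M [-0.033 -0.018 -0.036] t 7.22 w -0.0001
```

```bash
python3 -m pendant '[{"dx":-0.001,"dy":0,"dz":0.001,"rx":0,"ry":0,"rz":0,"hand":0}]' >/dev/null; python3 nav.py 1 -24 0 63
python3 -m pendant '[{"dx":0,"dy":0,"dz":0.001,"rx":0,"ry":0,"rz":0,"hand":0}]' >/dev/null; python3 nav.py 1 -24 0 63
python3 -m pendant '[{"dx":0,"dy":0,"dz":0.001,"rx":0,"ry":0,"rz":0,"hand":0}]' >/dev/null; python3 nav.py 1 -24 0 63
python3 -m pendant '[{"dx":0,"dy":0,"dz":0.001,"rx":0,"ry":0,"rz":0,"hand":0}]' >/dev/null; python3 nav.py 1 -24 0 63
```

```text
rot [-0.   -0.06 -0.01] shift mm [ -0.1   0.2 -17.6] now in stand mm [-23.9   0.2  45.4] F [-0.32  0.77  1.15] M [ 0.033  0.028 -0.006] t 7.3 w -0.0001
rot [ 0.   -0.02 -0.  ] shift mm [  0.4   0.2 -18.8] now in stand mm [-24.4   0.2  44.2] F [-0.16 -0.36  0.37] M [ 0.033 -0.015  0.055] t 7.38 w 0.0001
rot [ 0.   -0.02 -0.  ] shift mm [  0.4   0.2 -19.8] now in stand mm [-24.4   0.2  43.2] F [-0.33  0.4  -0.41] M [-0.012  0.002  0.004] t 7.47 w -0.0
rot [ 0.   -0.02 -0.  ] shift mm [  0.3   0.2 -20.9] now in stand mm [-24.3   0.2  42.1] F [ 0.33 -0.47 -0.24] M [-0.034  0.02  -0.017] t 7.55 w -0.0
```

Still nothing at z 42. Before going deeper I'll check, without moving, whether the gripper in near1 appears where the reported pose puts it.

```bash
cat >> pj.py <<'E'
print("---")
tcp=np.array([.52,.1978,.0825])
for h in (0,20,73,100,150,200): print(h,((P(tcp+[0,0,h/1000])-[110,160])*4.5).round())
for a,b in((38,42),(-38,42),(38,-42),(-38,-42),(42,38),(-42,38)):
    y=np.radians(9);v=np.array([np.cos(y)*a-np.sin(y)*b,np.sin(y)*a+np.cos(y)*b,73])/1000; print("body",a,b,((P(tcp+v)-[110,160])*4.5).round())
x,y=p[0],p[1]
def S(a,b,z): return [p[0]+(c*a-n*b)/1000,p[1]+(n*a+c*b)/1000,z/1000]
im2=manip.get_image("top")
E
sed -i 's/^c=np.clip.*//; s/^cv2.imwrite.*//' pj.py; python3 pj.py | sed -n '/---/,$p'; python3 nav.py 1 -24 0 63
```

```text
---
0 [285. 285.]
20 [279. 268.]
73 [263. 218.]
100 [254. 191.]
150 [237. 138.]
200 [218.  81.]
body 38 42 [175. 218.]
body -38 42 [238. 288.]
body 38 -42 [285. 152.]
body -38 -42 [350. 218.]
body 42 38 [178. 212.]
body -42 38 [247. 289.]
rot [ 0.01  0.01 -0.01] shift mm [  0.5   0.1 -21.1] now in stand mm [-24.5   0.1  41.9] F [0.44 0.24 0.18] M [ 0.009 -0.058 -0.006] t 7.65 w -0.0004
```

```bash
python3 - <<'E'
# does the robot's top-view base and open-gripper start position agree with the top camera?
import numpy as np
from rig import manip
from scipy.spatial.transform import Rotation as R
im=manip.get_image("top"); q=im["attitude"]; Rc=R.from_quat([q[1],q[2],q[3],q[0]]).as_matrix()
for w in ([0,0,0],[0,0,.1],[.168,-.55,.199],[.168,-.55,.4]):
    d=Rc.T@(np.array(w)-im["position"]); print(w,1.5625*np.array([im["cx"]+im["fx"]*d[0]/-d[2], im["cy"]-im["fy"]*d[1]/-d[2]]))
E
```

```text
[0, 0, 0] [390.9370899  504.53778043]
[0, 0, 0.1] [390.13608803 513.95259284]
[0.168, -0.55, 0.199] [654.21024403 433.93818485]
[0.168, -0.55, 0.4] [706.79152527 443.27718936]
```

```bash
cat > pk.py <<'E'
import numpy as np
from rig import manip
from scipy.spatial.transform import Rotation as R
T=R.from_quat([.989,.1479,0,0]).as_matrix(); o=np.array([.168,-.55,.199])
for nm in("scene","top"):
    im=manip.get_image(nm); q=im["attitude"]; Rc=R.from_quat([q[1],q[2],q[3],q[0]]).as_matrix()
    for t in ([0,.05,-.013],[0,-.05,-.013],[0,.05,-.04],[0,-.05,-.04],[0,0,-.073],[0,0,-.15],[0,0,-.25]):
        d=Rc.T@(o+T@np.array(t)-im["position"]); print(nm,t,(1.5625*np.array([im["cx"]+im["fx"]*d[0]/-d[2], im["cy"]-im["fy"]*d[1]/-d[2]])).round(0))
E
python3 pk.py; python3 - <<'E'
import cv2
i=cv2.imread("pics/top0.png")[380:560,580:800]
cv2.imwrite("pics/topcrop.png",cv2.resize(cv2.convertScaleAbs(i,alpha=1.8),None,fx=3,fy=3,interpolation=cv2.INTER_CUBIC))
E
```

```text
scene [0, 0.05, -0.013] [708. 244.]
scene [0, -0.05, -0.013] [688. 272.]
scene [0, 0.05, -0.04] [714. 233.]
scene [0, -0.05, -0.04] [694. 262.]
scene [0, 0, -0.073] [711. 234.]
scene [0, 0, -0.15] [730. 200.]
scene [0, 0, -0.25] [759. 148.]
top [0, 0.05, -0.013] [679. 427.]
top [0, -0.05, -0.013] [635. 442.]
top [0, 0.05, -0.04] [686. 428.]
top [0, -0.05, -0.04] [640. 443.]
top [0, 0, -0.073] [671. 437.]
top [0, 0, -0.15] [691. 441.]
top [0, 0, -0.25] [723. 446.]
```

View pics/topcrop.png

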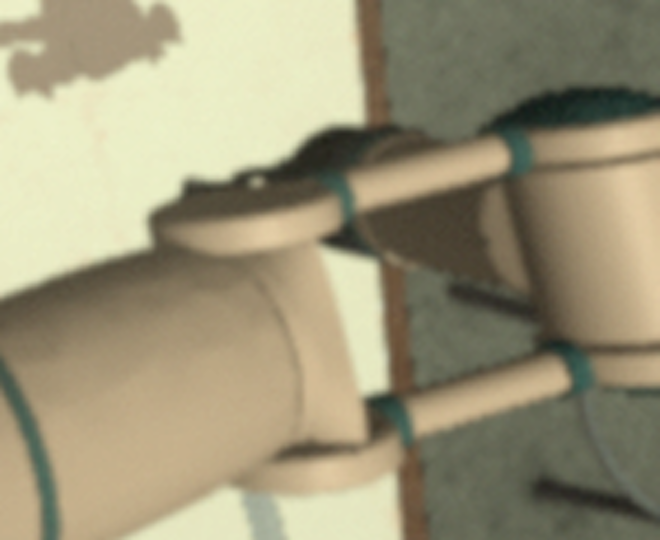

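The start pictures suggest the fingertips sit some 20–40 mm behind the reported TCP, so contact should come lower. I'll continue the guarded descent.

```bash
python3 -m pendant '[{"dx":0,"dy":0,"dz":0.001,"rx":0,"ry":0,"rz":0,"hand":0},{"dx":0,"dy":0,"dz":0.001,"rx":0,"ry":0,"rz":0,"hand":0}]' >/dev/null; python3 nav.py 1 -24 0 63
python3 -m pendant '[{"dx":0,"dy":0,"dz":0.001,"rx":0,"ry":0,"rz":0,"hand":0}]' >/dev/null; python3 nav.py 1 -24 0 63
python3 -m pendant '[{"dx":0,"dy":0,"dz":0.001,"rx":0,"ry":0,"rz":0,"hand":0}]' >/dev/null; python3 nav.py 1 -24 0 63
```

```text
rot [ 0.   -0.02 -0.  ] shift mm [  0.3   0.2 -22.9] now in stand mm [-24.3   0.2  40.1] F [ 0.64 -0.43  0.37] M [ 0.009  0.064 -0.049] t 7.97 w 0.0001
rot [ 0.  0. -0.] shift mm [  0.4   0.2 -24. ] now in stand mm [-24.4   0.2  39. ] F [-0.17  0.78  0.77] M [ 0.024 -0.019  0.024] t 8.05 w -0.0001
rot [ 0.01  0.   -0.01] shift mm [  0.4   0.2 -25.1] now in stand mm [-24.4   0.2  37.9] F [-0.46  0.25  0.73] M [ 0.076 -0.028 -0.   ] t 8.13 w 0.0004
```

```bash
python3 -m pendant '[{"dx":0,"dy":0,"dz":0.001,"rx":0,"ry":0,"rz":0,"hand":0}]' >/dev/null; python3 nav.py 1 -24 0 63
python3 -m pendant '[{"dx":0,"dy":0,"dz":0.001,"rx":0,"ry":0,"rz":0,"hand":0}]' >/dev/null; python3 nav.py 1 -24 0 63
python3 -m pendant '[{"dx":0,"dy":0,"dz":0.001,"rx":0,"ry":0,"rz":0,"hand":0}]' >/dev/null; python3 nav.py 1 -24 0 63
python3 -m pendant '[{"dx":0,"dy":0,"dz":0,"rx":0,"ry":0,"rz":0,"hand":0},{"dx":0,"dy":0,"dz":0,"rx":0,"ry":0,"rz":0,"hand":0}]' >/dev/null; python3 nav.py 1 -24 0 63
```

```text
rot [ 0.01  0.01 -0.01] shift mm [  0.4   0.2 -26.1] now in stand mm [-24.4   0.2  36.9] F [-0.29  0.21  0.18] M [ 0.015 -0.012  0.032] t 8.22 w 0.0001
rot [ 0.01  0.   -0.01] shift mm [  0.4   0.1 -27.1] now in stand mm [-24.4   0.1  35.9] F [-0.45 -0.34  0.1 ] M [ 0.031 -0.005  0.   ] t 8.3 w 0.0001
rot [ 0.01  0.01 -0.01] shift mm [  0.4   0.2 -28.1] now in stand mm [-24.4   0.2  34.9] F [-0.02 -0.54  0.05] M [-0.057  0.045  0.003] t 8.38 w -0.0
rot [ 0.01  0.01 -0.  ] shift mm [  0.4   0.2 -28. ] now in stand mm [-24.4   0.2  35. ] F [-0.6  -0.04 -0.04] M [-0.018  0.024  0.011] t 8.55 w 0.0003
```

```bash
python3 -m pendant '[{"dx":0,"dy":0,"dz":0.001,"rx":0,"ry":0,"rz":0,"hand":0}]' >/dev/null; python3 nav.py 1 -24 0 63
python3 -m pendant '[{"dx":0,"dy":0,"dz":0.001,"rx":0,"ry":0,"rz":0,"hand":0}]' >/dev/null; python3 nav.py 1 -24 0 63
python3 -m pendant '[{"dx":0,"dy":0,"dz":0.001,"rx":0,"ry":0,"rz":0,"hand":0}]' >/dev/null; python3 nav.py 1 -24 0 63
python3 -m pendant '[{"dx":0,"dy":0,"dz":0.001,"rx":0,"ry":0,"rz":0,"hand":0}]' >/dev/null; python3 nav.py 1 -24 0 63
```

```text
rot [ 0.   -0.03 -0.  ] shift mm [  0.2   0.2 -28.8] now in stand mm [-24.2   0.2  34.2] F [ 0.56  0.33 -0.12] M [ 0.031  0.023 -0.017] t 8.63 w 0.0001
rot [ 0.   -0.01 -0.01] shift mm [  0.3   0.2 -29.9] now in stand mm [-24.3   0.2  33.1] F [-0.18  0.53  0.31] M [ 0.07  -0.006  0.029] t 8.72 w 0.0002
rot [ 0.   -0.01 -0.01] shift mm [  0.3   0.2 -31. ] now in stand mm [-24.3   0.2  32. ] F [ 0.39 -0.25 -0.67] M [ 0.027  0.028 -0.004] t 8.8 w -0.0003
rot [ 0.01  0.   -0.01] shift mm [  0.4   0.2 -32.1] now in stand mm [-24.4   0.2  30.9] F [-0.76 -0.47  0.1 ] M [ 0.023 -0.033 -0.046] t 8.88 w 0.0003
```

```bash
python3 -m pendant '[{"dx":0,"dy":0,"dz":0.001,"rx":0,"ry":0,"rz":0,"hand":0}]' >/dev/null; python3 nav.py 1 -24 0 63
python3 -m pendant '[{"dx":0,"dy":0,"dz":0.001,"rx":0,"ry":0,"rz":0,"hand":0}]' >/dev/null; python3 nav.py 1 -24 0 63
python3 -m pendant '[{"dx":0,"dy":0,"dz":0.001,"rx":0,"ry":0,"rz":0,"hand":0}]' >/dev/null; python3 nav.py 1 -24 0 63
python3 -m pendant '[{"dx":0,"dy":0,"dz":0.001,"rx":0,"ry":0,"rz":0,"hand":0}]' >/dev/null; python3 nav.py 1 -24 0 63
python3 shot.py now; python3 - <<'E'
import numpy as np,cv2
a,b,c=[np.load(n+".npy").mean(2).astype(np.float32) for n in("high","low","now")]
for nm,(y0,y1,x0,x1) in dict(tip=(228,250,172,192),corner=(250,266,168,186)).items():
    w=cv2.createHanningWindow((x1-x0,y1-y0),cv2.CV_32F)
    for n,q in(("low",b),("now",c)): print(nm,n,cv2.phaseCorrelate(a[y0:y1,x0:x1].copy(),q[y0:y1,x0:x1].copy(),w))
E
```

```text
rot [ 0.  0. -0.] shift mm [  0.4   0.2 -33. ] now in stand mm [-24.4   0.2  30. ] F [ 0.04 -0.91 -0.99] M [ 0.016  0.    -0.005] t 8.97 w 0.0
rot [ 0.01  0.   -0.01] shift mm [  0.4   0.2 -34. ] now in stand mm [-24.4   0.2  29. ] F [0.01 0.73 1.13] M [-0.029  0.066 -0.022] t 9.05 w -0.0001
rot [ 0.01  0.   -0.  ] shift mm [  0.4   0.2 -35. ] now in stand mm [-24.4   0.2  28. ] F [-0.18 -0.89  1.56] M [-0.074  0.046 -0.046] t 9.13 w -0.0002
rot [ 0.    0.   -0.01] shift mm [  0.4   0.2 -35.9] now in stand mm [-24.4   0.2  27.1] F [-1.64  0.47  1.69] M [-0.024  0.162 -0.016] t 9.22 w 0.0
[0.521  0.2006 0.0272] [ -0.07 -42.3  -18.92  -0.    -0.29  -0.  ] [ 0.243  0.4    1.787 -0.     0.954  1.657]
tip low ((-0.17825609979454882, 0.1938307259262526), 1.07886461019516)
tip now ((0.2928565630680673, 0.5163325095821705), 0.685421292980512)
corner low ((0.2001158792255584, 0.04640717713010911), 1.0209704012506537)
corner now ((0.019833881122110597, 0.17739954579681516), 0.9056104645133018)
```

Contact begins near reported z ≈ 28 mm. I'll hold and average a few readings, to see whether this is the leaf at the fingertips.

```bash
cat > avg.py <<'E'
import sys,numpy as np
from rig import manip
F=[];M=[];Z=[]
for _ in range(int(sys.argv[1])):
    manip.get_image("top"); s=manip.get_state(); F.append(s["contact_force"]);M.append(s["moment"]);Z.append(s["position"])
print("F",np.mean(F,0).round(2),"M",np.mean(M,0).round(3),"pos",np.mean(Z,0).round(4),"eff",s["effort"].round(2))
E
python3 avg.py 4
python3 -m pendant '[{"dx":0,"dy":0,"dz":0.001,"rx":0,"ry":0,"rz":0,"hand":0}]' >/dev/null; python3 avg.py 4
python3 -m pendant '[{"dx":0,"dy":0,"dz":0.001,"rx":0,"ry":0,"rz":0,"hand":0}]' >/dev/null; python3 avg.py 4; python3 nav.py 1 -24 0 63
```

```text
F [-0.89  0.    1.91] M [-0.007  0.14  -0.026] pos [0.521  0.2006 0.0271] eff [-8.000e-02 -4.232e+01 -1.894e+01 -1.000e-02 -3.100e-01 -0.000e+00]
F [-0.87  0.03  2.56] M [-0.039  0.147 -0.003] pos [0.521  0.2006 0.026 ] eff [-1.000e-01 -4.198e+01 -1.882e+01 -1.000e-02 -3.800e-01 -0.000e+00]
F [-1.15 -0.27  3.39] M [-0.067  0.181 -0.016] pos [0.521  0.2006 0.025 ] eff [-1.100e-01 -4.169e+01 -1.871e+01 -1.000e-02 -4.300e-01 -0.000e+00]
rot [ 0.01  0.   -0.  ] shift mm [  0.4   0.2 -37.9] now in stand mm [-24.4   0.2  25.1] F [-1.06 -0.18  2.92] M [-0.115  0.118  0.007] t 10.28 w -0.0
```

The stiffness is about 0.75 N/mm, and the force tilts toward the tip side, as a bending leaf would give. The fingertips therefore end about 33 mm above the reported TCP. I'll use my last picture to check the lateral position of the tip.

```bash
cat > mk.py <<'E'
import numpy as np,cv2
exec(open("pj.py").read().split("for nm,m")[0])
def S(a,b,z): return [p[0]+(c*a-n*b)/1000,p[1]+(n*a+c*b)/1000,z/1000]
o=[]
for f,z in(("low",49.1),("now",27.2)):
    i=np.load(f+".npy")[212:256,155:195,::-1]; i=np.clip((i-25)*2.6,0,255).astype(np.uint8)
    i=cv2.resize(i,None,fx=10,fy=10,interpolation=cv2.INTER_CUBIC)
    g=lambda a,b,h:tuple(int(v) for v in ((P(S(a,b,h))-[155,212]+.5)*10))
    for a,b in((-13,14),(-35,14),(-35,-14),(-13,-14)): cv2.circle(i,g(a,b,z+33.),2,(0,255,0),-1)   # predicted tip outline
    for a,b in((-92,12),(-92,-12),(-22,0),(-60,12),(-60,-12)): cv2.circle(i,g(a,b,63),2,(0,0,255),-1)
    o.append(i)
cv2.imwrite("pics/fin.png",np.hstack(o))
E
python3 mk.py
```

```text
(no output)
```

View pics/fin.png

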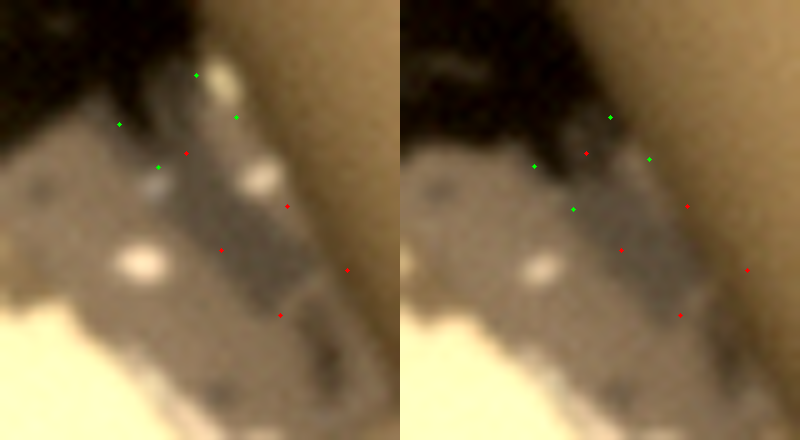

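In the last picture the fingertips lie within about 2–3 mm of the intended mid-span spot: leaf centre line (210,200)→(285,295), tip (555–600,170). The contact is the leaf. Pressing on to 8 N.

```bash
python3 -m pendant '[{"dx":0,"dy":0,"dz":0.001,"rx":0,"ry":0,"rz":0,"hand":0},{"dx":0,"dy":0,"dz":0.001,"rx":0,"ry":0,"rz":0,"hand":0}]' >/dev/null; python3 avg.py 1
python3 -m pendant '[{"dx":0,"dy":0,"dz":0.001,"rx":0,"ry":0,"rz":0,"hand":0},{"dx":0,"dy":0,"dz":0.001,"rx":0,"ry":0,"rz":0,"hand":0}]' >/dev/null; python3 avg.py 3
```

```text
F [-1.22 -0.47  4.09] M [ 0.012  0.217 -0.031] pos [0.5211 0.2006 0.023 ] eff [-7.000e-02 -4.145e+01 -1.830e+01 -1.000e-02 -3.700e-01 -0.000e+00]
F [-1.48  0.07  5.78] M [-0.052  0.22   0.022] pos [0.5213 0.2006 0.0212] eff [ -0.11 -40.49 -18.01  -0.    -0.52  -0.  ]
```

```bash
python3 -m pendant '[{"dx":0,"dy":0,"dz":0.001,"rx":0,"ry":0,"rz":0,"hand":0},{"dx":0,"dy":0,"dz":0.001,"rx":0,"ry":0,"rz":0,"hand":0},{"dx":0,"dy":0,"dz":0.001,"rx":0,"ry":0,"rz":0,"hand":0}]' >/dev/null; python3 avg.py 4
```

```text
F [-1.24 -0.7   7.53] M [-0.037  0.237  0.016] pos [0.5216 0.2007 0.0185] eff [-1.000e-01 -3.970e+01 -1.753e+01  1.000e-02 -5.600e-01 -0.000e+00]
```

```bash
python3 -m pendant '[{"dx":0,"dy":0,"dz":0.0006,"rx":0,"ry":0,"rz":0,"hand":0},{"dx":0,"dy":0,"dz":0,"rx":0,"ry":0,"rz":0,"hand":0}]' >/dev/null; python3 avg.py 3
python3 -m pendant '[{"dx":0,"dy":0,"dz":0,"rx":0,"ry":0,"rz":0,"hand":0},{"dx":0,"dy":0,"dz":0,"rx":0,"ry":0,"rz":0,"hand":0},{"dx":0,"dy":0,"dz":0,"rx":0,"ry":0,"rz":0,"hand":0},{"dx":0,"dy":0,"dz":0,"rx":0,"ry":0,"rz":0,"hand":0},{"dx":0,"dy":0,"dz":0,"rx":0,"ry":0,"rz":0,"hand":0},{"dx":0,"dy":0,"dz":0,"rx":0,"ry":0,"rz":0,"hand":0},{"dx":0,"dy":0,"dz":0,"rx":0,"ry":0,"rz":0,"hand":0},{"dx":0,"dy":0,"dz":0,"rx":0,"ry":0,"rz":0,"hand":0},{"dx":0,"dy":0,"dz":0,"rx":0,"ry":0,"rz":0,"hand":0}]' >/dev/null; python3 avg.py 4; python3 nav.py 1 -24 0 63
```

```text
F [-1.63 -0.14  7.48] M [-0.034  0.226 -0.012] pos [0.5217 0.2007 0.0181] eff [-9.000e-02 -3.958e+01 -1.743e+01  1.000e-02 -5.600e-01 -0.000e+00]
F [-1.86 -0.13  7.27] M [-0.042  0.233  0.008] pos [0.5217 0.2007 0.0181] eff [-9.000e-02 -3.960e+01 -1.744e+01  1.000e-02 -5.600e-01 -0.000e+00]
rot [ 0.   -0.08 -0.  ] shift mm [ -0.2   0.2 -44.9] now in stand mm [-23.8   0.2  18.1] F [-1.72  0.07  7.19] M [-0.084  0.241  0.031] t 12.58 w -0.0004
```

```bash
python3 -m pendant '[{"dx":0,"dy":0,"dz":0.0006,"rx":0,"ry":0,"rz":0,"hand":0},{"dx":0,"dy":0,"dz":0.0006,"rx":0,"ry":0,"rz":0,"hand":0}]' >/dev/null; python3 avg.py 4
python3 -m pendant '[{"dx":0,"dy":0,"dz":0,"rx":0,"ry":0,"rz":0,"hand":0},{"dx":0,"dy":0,"dz":0,"rx":0,"ry":0,"rz":0,"hand":0},{"dx":0,"dy":0,"dz":0,"rx":0,"ry":0,"rz":0,"hand":0},{"dx":0,"dy":0,"dz":0,"rx":0,"ry":0,"rz":0,"hand":0},{"dx":0,"dy":0,"dz":0,"rx":0,"ry":0,"rz":0,"hand":0},{"dx":0,"dy":0,"dz":0,"rx":0,"ry":0,"rz":0,"hand":0},{"dx":0,"dy":0,"dz":0,"rx":0,"ry":0,"rz":0,"hand":0},{"dx":0,"dy":0,"dz":0,"rx":0,"ry":0,"rz":0,"hand":0}]' >/dev/null; python3 avg.py 6; python3 nav.py 1 -24 0 63
```

```text
F [-1.75 -0.12  8.07] M [-0.045  0.214 -0.004] pos [0.5218 0.2007 0.017 ] eff [-8.000e-02 -3.923e+01 -1.720e+01  2.000e-02 -5.600e-01 -0.000e+00]
F [-1.42 -0.34  8.35] M [-0.066  0.211  0.   ] pos [0.5218 0.2007 0.017 ] eff [-8.000e-02 -3.926e+01 -1.721e+01  2.000e-02 -5.600e-01 -0.000e+00]
rot [-0.  -0.1 -0. ] shift mm [ -0.4   0.2 -46. ] now in stand mm [-23.6   0.2  17. ] F [-1.28 -0.5   8.22] M [-0.077  0.228  0.001] t 13.92 w 0.0002
```

Leaf 1 gives about 12.7 mm at 8.2 N (contact z 29.7 → 17.0). Now up and over to stand 2.

```bash
python3 -m pendant '[{"dx":0,"dy":0,"dz":-0.01,"rx":0,"ry":0,"rz":0,"hand":0},{"dx":0,"dy":0,"dz":-0.02,"rx":0,"ry":0,"rz":0,"hand":0},{"dx":0,"dy":0,"dz":-0.03,"rx":0,"ry":0,"rz":0,"hand":0},{"dx":0,"dy":0,"dz":-0.01,"rx":0,"ry":0,"rz":-5.2,"hand":0}]'; python3 nav.py 2 -24 0 50
```

```text
clock: 14.25
position: [0.5233, 0.2011, 0.0894]
ee_rot: [-0.0, 0.992, 0.124, 0.003]
contact_force: [0.4, 0.3, 0.5]
width: 0.0002
gripper_force: 0.0
rot [ 0.01 -0.31  0.06] shift mm [-110.5  163.4   39.4] now in stand mm [ 86.5 163.4  89.4] F [0.35 0.27 0.52] M [ 0.035 -0.006 -0.001] t 14.25 w 0.0002
```

```bash
python3 -m pendant '[{"dx":-0.0184,"dy":0.0272,"dz":0,"rx":0,"ry":0,"rz":0,"hand":0},{"dx":-0.0184,"dy":0.0272,"dz":0,"rx":0,"ry":0,"rz":0,"hand":0},{"dx":-0.0184,"dy":0.0272,"dz":0,"rx":0,"ry":0,"rz":0,"hand":0},{"dx":-0.0184,"dy":0.0272,"dz":0,"rx":0,"ry":0,"rz":0,"hand":0},{"dx":-0.0184,"dy":0.0272,"dz":0,"rx":0,"ry":0,"rz":0,"hand":0},{"dx":-0.0184,"dy":0.0272,"dz":0,"rx":0,"ry":0,"rz":0,"hand":0},{"dx":0,"dy":0,"dz":0.015,"rx":0,"ry":0,"rz":0,"hand":0},{"dx":0,"dy":0,"dz":0.015,"rx":0,"ry":0,"rz":0,"hand":0},{"dx":0,"dy":0,"dz":0.01,"rx":0,"ry":0,"rz":0,"hand":0},{"dx":0,"dy":0,"dz":0,"rx":0,"ry":0,"rz":0,"hand":0},{"dx":0,"dy":0,"dz":0,"rx":0,"ry":0,"rz":0,"hand":0}]'; python3 nav.py 2 -24 0 32
```

```text
clock: 15.17
position: [0.4538, 0.0152, 0.046]
ee_rot: [-0.0, 0.992, 0.124, -0.001]
contact_force: [0.3, -0.2, 0.3]
width: -0.0002
gripper_force: 0.0
rot [-0.02  0.06 -0.04] shift mm [ 2.6  0.3 14. ] now in stand mm [-26.6   0.3  46. ] F [ 0.35 -0.15  0.33] M [-0.041 -0.043  0.038] t 15.17 w -0.0002
```

```bash
python3 -m pendant '[{"dx":0,"dy":0,"dz":0.005,"rx":0,"ry":0,"rz":0,"hand":0},{"dx":0,"dy":0,"dz":0.005,"rx":0,"ry":0,"rz":0,"hand":0},{"dx":0,"dy":0,"dz":0.002,"rx":0,"ry":0,"rz":0,"hand":0},{"dx":0,"dy":0,"dz":0,"rx":0,"ry":0,"rz":0,"hand":0},{"dx":0,"dy":0,"dz":0,"rx":0,"ry":0,"rz":0,"hand":0}]' >/dev/null; python3 nav.py 2 -24 0 32
```

```text
rot [ 0.01  0.   -0.  ] shift mm [2.2 0.4 2.3] now in stand mm [-26.2   0.4  34.3] F [0.16 0.18 0.48] M [-0.045  0.012 -0.021] t 15.58 w 0.0002
```

```bash
python3 -m pendant '[{"dx":0.002,"dy":0,"dz":0.001,"rx":0,"ry":0,"rz":0,"hand":0},{"dx":0,"dy":0,"dz":0.001,"rx":0,"ry":0,"rz":0,"hand":0},{"dx":0,"dy":0,"dz":0.001,"rx":0,"ry":0,"rz":0,"hand":0}]' >/dev/null; python3 avg.py 2
python3 -m pendant '[{"dx":0,"dy":0,"dz":0.001,"rx":0,"ry":0,"rz":0,"hand":0}]' >/dev/null; python3 avg.py 2
python3 -m pendant '[{"dx":0,"dy":0,"dz":0.001,"rx":0,"ry":0,"rz":0,"hand":0}]' >/dev/null; python3 avg.py 2
python3 -m pendant '[{"dx":0,"dy":0,"dz":0.001,"rx":0,"ry":0,"rz":0,"hand":0}]' >/dev/null; python3 avg.py 2
```

```text
F [-0.3  -0.05 -0.42] M [-0.     0.014 -0.013] pos [0.456  0.0158 0.0312] eff [ 0.000e+00 -3.406e+01 -1.763e+01  0.000e+00 -3.000e-02  0.000e+00]
F [-0.08  0.07  0.79] M [-0.015  0.005 -0.006] pos [0.4561 0.0158 0.0302] eff [-2.000e-02 -3.363e+01 -1.723e+01 -1.000e-02 -2.000e-02  0.000e+00]
F [-0.34 -0.33  2.02] M [ 0.029  0.045 -0.021] pos [0.4561 0.0157 0.0294] eff [-1.000e-02 -3.291e+01 -1.697e+01  1.000e-02 -1.600e-01  0.000e+00]
F [-1.32 -0.33  4.21] M [ 0.031  0.104 -0.03 ] pos [0.4561 0.0157 0.0284] eff [ 1.000e-02 -3.217e+01 -1.671e+01  4.000e-02 -3.100e-01  0.000e+00]
```

```bash
python3 -m pendant '[{"dx":0,"dy":0,"dz":0.001,"rx":0,"ry":0,"rz":0,"hand":0},{"dx":0,"dy":0,"dz":0.0006,"rx":0,"ry":0,"rz":0,"hand":0},{"dx":0,"dy":0,"dz":0,"rx":0,"ry":0,"rz":0,"hand":0}]' >/dev/null; python3 avg.py 4
```

```text
F [-1.66 -0.27  7.32] M [0.001 0.226 0.004] pos [0.4561 0.0157 0.0271] eff [ 3.000e-02 -3.119e+01 -1.642e+01  7.000e-02 -5.300e-01  0.000e+00]
```

```bash
python3 -m pendant '[{"dx":0,"dy":0,"dz":0.0004,"rx":0,"ry":0,"rz":0,"hand":0},{"dx":0,"dy":0,"dz":0,"rx":0,"ry":0,"rz":0,"hand":0},{"dx":0,"dy":0,"dz":0,"rx":0,"ry":0,"rz":0,"hand":0},{"dx":0,"dy":0,"dz":0,"rx":0,"ry":0,"rz":0,"hand":0},{"dx":0,"dy":0,"dz":0,"rx":0,"ry":0,"rz":0,"hand":0},{"dx":0,"dy":0,"dz":0,"rx":0,"ry":0,"rz":0,"hand":0},{"dx":0,"dy":0,"dz":0,"rx":0,"ry":0,"rz":0,"hand":0},{"dx":0,"dy":0,"dz":0,"rx":0,"ry":0,"rz":0,"hand":0},{"dx":0,"dy":0,"dz":0,"rx":0,"ry":0,"rz":0,"hand":0},{"dx":0,"dy":0,"dz":0,"rx":0,"ry":0,"rz":0,"hand":0}]' >/dev/null; python3 avg.py 10; python3 nav.py 2 -24 0 32
```

```text
F [-1.69  0.04  7.43] M [-0.022  0.25  -0.017] pos [0.4561 0.0157 0.0268] eff [ 3.000e-02 -3.095e+01 -1.634e+01  8.000e-02 -5.800e-01  0.000e+00]
rot [ 0.02 -0.02 -0.02] shift mm [ 0.2  0.2 -5.2] now in stand mm [-24.2   0.2  26.8] F [-3.02 -0.06  7.02] M [-0.033  0.259 -0.041] t 18.27 w -0.0002
```

```bash
python3 -m pendant '[{"dx":0,"dy":0,"dz":0.0005,"rx":0,"ry":0,"rz":0,"hand":0},{"dx":0,"dy":0,"dz":0,"rx":0,"ry":0,"rz":0,"hand":0},{"dx":0,"dy":0,"dz":0,"rx":0,"ry":0,"rz":0,"hand":0},{"dx":0,"dy":0,"dz":0,"rx":0,"ry":0,"rz":0,"hand":0},{"dx":0,"dy":0,"dz":0,"rx":0,"ry":0,"rz":0,"hand":0},{"dx":0,"dy":0,"dz":0,"rx":0,"ry":0,"rz":0,"hand":0},{"dx":0,"dy":0,"dz":0,"rx":0,"ry":0,"rz":0,"hand":0},{"dx":0,"dy":0,"dz":0,"rx":0,"ry":0,"rz":0,"hand":0},{"dx":0,"dy":0,"dz":0,"rx":0,"ry":0,"rz":0,"hand":0}]' >/dev/null; python3 avg.py 10; python3 nav.py 3 -24 0 50
```

```text
F [-2.16 -0.02  7.95] M [-0.005  0.268  0.002] pos [0.4561 0.0157 0.0264] eff [ 2.000e-02 -3.062e+01 -1.623e+01  8.000e-02 -6.400e-01  0.000e+00]
rot [ 0.02 -0.02  8.06] shift mm [ 25.9 200.  -23.7] now in stand mm [-49.9 200.   26.3] F [-1.54 -0.16  7.77] M [-0.03   0.257 -0.022] t 19.52 w -0.0
```

Leaf 2 gives about 4.1 mm at 7.95 N. On to stand 3.

```bash
python3 -m pendant '[{"dx":0,"dy":0,"dz":-0.01,"rx":0,"ry":0,"rz":0,"hand":0},{"dx":0,"dy":0,"dz":-0.02,"rx":0,"ry":0,"rz":0,"hand":0},{"dx":0,"dy":0,"dz":-0.02,"rx":0,"ry":0,"rz":4,"hand":0},{"dx":0,"dy":0,"dz":-0.01,"rx":0,"ry":0,"rz":4,"hand":0},{"dx":0.0037,"dy":0.0286,"dz":0,"rx":0,"ry":0,"rz":0,"hand":0},{"dx":0.0037,"dy":0.0286,"dz":0,"rx":0,"ry":0,"rz":0,"hand":0},{"dx":0.0037,"dy":0.0286,"dz":0,"rx":0,"ry":0,"rz":0,"hand":0},{"dx":0.0037,"dy":0.0286,"dz":0,"rx":0,"ry":0,"rz":0,"hand":0},{"dx":0.0037,"dy":0.0286,"dz":0,"rx":0,"ry":0,"rz":0,"hand":0},{"dx":0.0037,"dy":0.0286,"dz":0,"rx":0,"ry":0,"rz":0,"hand":0},{"dx":0.0037,"dy":0.0286,"dz":0,"rx":0,"ry":0,"rz":0,"hand":0}]'
python3 -m pendant '[{"dx":0,"dy":0,"dz":0.015,"rx":0,"ry":0,"rz":0,"hand":0},{"dx":0,"dy":0,"dz":0.015,"rx":0,"ry":0,"rz":0,"hand":0},{"dx":0,"dy":0,"dz":0.01,"rx":0,"ry":0,"rz":0,"hand":0},{"dx":0,"dy":0,"dz":0.004,"rx":0,"ry":0,"rz":0,"hand":0},{"dx":0,"dy":0,"dz":0,"rx":0,"ry":0,"rz":0,"hand":0},{"dx":0,"dy":0,"dz":0,"rx":0,"ry":0,"rz":0,"hand":0},{"dx":0,"dy":0,"dz":0,"rx":0,"ry":0,"rz":0,"hand":0}]' >/dev/null; python3 nav.py 3 -24 0 33
```

```text
clock: 20.43
position: [0.5034, -0.1818, 0.0853]
ee_rot: [-0.0, 0.999, 0.054, -0.0]
contact_force: [0.8, -0.9, -0.0]
width: -0.0
gripper_force: 0.0
rot [ 0.05 -0.07  0.1 ] shift mm [-0.7 -0.1  9.5] now in stand mm [-23.3  -0.1  42.5] F [-0.44 -0.14  0.17] M [-0.009 -0.016 -0.022] t 21.02 w -0.0001
```

```bash
python3 -m pendant '[{"dx":-0.0007,"dy":0,"dz":0.004,"rx":0,"ry":0,"rz":0,"hand":0},{"dx":0,"dy":0,"dz":0.004,"rx":0,"ry":0,"rz":0,"hand":0},{"dx":0,"dy":0,"dz":0.002,"rx":0,"ry":0,"rz":0,"hand":0},{"dx":0,"dy":0,"dz":0,"rx":0,"ry":0,"rz":0,"hand":0}]' >/dev/null; python3 nav.py 3 -24 0 33
python3 -m pendant '[{"dx":0,"dy":0,"dz":0.001,"rx":0,"ry":0,"rz":0,"hand":0},{"dx":0,"dy":0,"dz":0.001,"rx":0,"ry":0,"rz":0,"hand":0}]' >/dev/null; python3 avg.py 2
python3 -m pendant '[{"dx":0,"dy":0,"dz":0.001,"rx":0,"ry":0,"rz":0,"hand":0}]' >/dev/null; python3 avg.py 2
python3 -m pendant '[{"dx":0,"dy":0,"dz":0.001,"rx":0,"ry":0,"rz":0,"hand":0}]' >/dev/null; python3 avg.py 2
```

```text
rot [-0.02  0.04  0.07] shift mm [ 1.   0.3 -1.6] now in stand mm [-25.    0.3  31.4] F [-0.35 -0.59  0.23] M [ 0.061  0.017 -0.021] t 21.35 w 0.0001
F [ 0.29 -0.38  1.01] M [0.028 0.014 0.022] pos [ 0.5028 -0.1806  0.0298] eff [-1.000e-02 -4.057e+01 -1.851e+01 -0.000e+00 -1.000e-01  0.000e+00]
F [-1.2   0.21  1.64] M [0.03  0.094 0.   ] pos [ 0.5028 -0.1806  0.0289] eff [ 1.000e-02 -4.011e+01 -1.834e+01  2.000e-02 -1.700e-01  0.000e+00]
F [-1.07 -0.01  2.95] M [ 0.03   0.118 -0.003] pos [ 0.5028 -0.1806  0.0279] eff [  0.04 -39.59 -18.13   0.04  -0.26   0.  ]
```

```bash
python3 -m pendant '[{"dx":0,"dy":0,"dz":0.001,"rx":0,"ry":0,"rz":0,"hand":0},{"dx":0,"dy":0,"dz":0.001,"rx":0,"ry":0,"rz":0,"hand":0},{"dx":0,"dy":0,"dz":0.001,"rx":0,"ry":0,"rz":0,"hand":0},{"dx":0,"dy":0,"dz":0,"rx":0,"ry":0,"rz":0,"hand":0}]' >/dev/null; python3 avg.py 5
```

```text
F [-1.59  0.26  6.17] M [0.053 0.211 0.017] pos [ 0.5028 -0.1806  0.0251] eff [  0.07 -38.17 -17.62   0.08  -0.49   0.  ]
```

```bash
python3 -m pendant '[{"dx":0,"dy":0,"dz":0.001,"rx":0,"ry":0,"rz":0,"hand":0},{"dx":0,"dy":0,"dz":0.0008,"rx":0,"ry":0,"rz":0,"hand":0},{"dx":0,"dy":0,"dz":0,"rx":0,"ry":0,"rz":0,"hand":0},{"dx":0,"dy":0,"dz":0,"rx":0,"ry":0,"rz":0,"hand":0},{"dx":0,"dy":0,"dz":0,"rx":0,"ry":0,"rz":0,"hand":0},{"dx":0,"dy":0,"dz":0,"rx":0,"ry":0,"rz":0,"hand":0},{"dx":0,"dy":0,"dz":0,"rx":0,"ry":0,"rz":0,"hand":0},{"dx":0,"dy":0,"dz":0,"rx":0,"ry":0,"rz":0,"hand":0}]' >/dev/null; python3 avg.py 12; python3 nav.py 3 -24 0 33
```

```text
F [-1.83  0.4   7.57] M [0.105 0.251 0.005] pos [ 0.5029 -0.1807  0.0236] eff [ 4.000e-02 -3.737e+01 -1.731e+01  7.000e-02 -6.200e-01  1.000e-02]
rot [ 0.03 -0.03  0.06] shift mm [ 0.4 -0.2 -9.4] now in stand mm [-24.4  -0.2  23.6] F [-2.17  0.84  7.35] M [ 0.129  0.213 -0.014] t 23.83 w 0.0001
```

```bash
python3 -m pendant '[{"dx":0,"dy":0,"dz":0.0006,"rx":0,"ry":0,"rz":0,"hand":0},{"dx":0,"dy":0,"dz":0,"rx":0,"ry":0,"rz":0,"hand":0},{"dx":0,"dy":0,"dz":0,"rx":0,"ry":0,"rz":0,"hand":0},{"dx":0,"dy":0,"dz":0,"rx":0,"ry":0,"rz":0,"hand":0},{"dx":0,"dy":0,"dz":0,"rx":0,"ry":0,"rz":0,"hand":0},{"dx":0,"dy":0,"dz":0,"rx":0,"ry":0,"rz":0,"hand":0},{"dx":0,"dy":0,"dz":0,"rx":0,"ry":0,"rz":0,"hand":0},{"dx":0,"dy":0,"dz":0,"rx":0,"ry":0,"rz":0,"hand":0},{"dx":0,"dy":0,"dz":0,"rx":0,"ry":0,"rz":0,"hand":0}]' >/dev/null; python3 avg.py 10
python3 -m pendant '[{"dx":0,"dy":0,"dz":-0.01,"rx":0,"ry":0,"rz":0,"hand":0},{"dx":0,"dy":0,"dz":-0.02,"rx":0,"ry":0,"rz":0,"hand":0},{"dx":0,"dy":0,"dz":-0.03,"rx":0,"ry":0,"rz":0,"hand":0},{"dx":0,"dy":0,"dz":-0.03,"rx":0,"ry":0,"rz":-3,"hand":0}]' >/dev/null; python3 nav.py 1 92 55 115
```

```text
F [-1.95  0.68  8.38] M [0.136 0.266 0.001] pos [ 0.5029 -0.1807  0.0231] eff [ 3.000e-02 -3.709e+01 -1.720e+01  7.000e-02 -6.600e-01  1.000e-02]
rot [-0.09  0.12  0.24] shift mm [ 195.  -427.8   -2.4] now in stand mm [-103.  -372.8  112.6] F [ 0.39 -0.58  0.46] M [ 0.015  0.003 -0.015] t 25.42 w 0.0001
```

Leaf 3 gives about 7.4 mm at 8.4 N. Leaf 1, with about 12.7 mm, is the tired one: 1.7× leaf 3 and 3× leaf 2. Now to the left side of tab 1.

```bash
python3 -m pendant '[{"dx":0.013,"dy":-0.0285,"dz":0,"rx":0,"ry":0,"rz":0,"hand":0},{"dx":0.013,"dy":-0.0285,"dz":0,"rx":0,"ry":0,"rz":0,"hand":0},{"dx":0.013,"dy":-0.0285,"dz":0,"rx":0,"ry":0,"rz":0,"hand":0},{"dx":0.013,"dy":-0.0285,"dz":0,"rx":0,"ry":0,"rz":0,"hand":0},{"dx":0.013,"dy":-0.0285,"dz":0,"rx":0,"ry":0,"rz":0,"hand":0},{"dx":0.013,"dy":-0.0285,"dz":0,"rx":0,"ry":0,"rz":0,"hand":0},{"dx":0.013,"dy":-0.0285,"dz":0,"rx":0,"ry":0,"rz":0,"hand":0},{"dx":0.013,"dy":-0.0285,"dz":0,"rx":0,"ry":0,"rz":0,"hand":0},{"dx":0.013,"dy":-0.0285,"dz":0,"rx":0,"ry":0,"rz":0,"hand":0},{"dx":0.013,"dy":-0.0285,"dz":0,"rx":0,"ry":0,"rz":0,"hand":0},{"dx":0.013,"dy":-0.0285,"dz":0,"rx":0,"ry":0,"rz":0,"hand":0},{"dx":0.013,"dy":-0.0285,"dz":0,"rx":0,"ry":0,"rz":0,"hand":0}]'
python3 -m pendant '[{"dx":0.013,"dy":-0.0285,"dz":0,"rx":0,"ry":0,"rz":0,"hand":0},{"dx":0.013,"dy":-0.0285,"dz":0,"rx":0,"ry":0,"rz":0,"hand":0},{"dx":0.013,"dy":-0.0285,"dz":0,"rx":0,"ry":0,"rz":0,"hand":0},{"dx":0,"dy":0,"dz":0,"rx":0,"ry":0,"rz":0,"hand":0},{"dx":0,"dy":0,"dz":0,"rx":0,"ry":0,"rz":0,"hand":0}]' >/dev/null; python3 nav.py 1 92 52 58
```

```text
clock: 26.42
position: [0.602, 0.1836, 0.1122]
ee_rot: [0.0, 0.997, 0.08, -0.0]
contact_force: [-0.1, 0.0, -0.0]
width: -0.0001
gripper_force: 0.0
rot [0.02 0.05 0.35] shift mm [ 0.6  4.4 53.6] now in stand mm [ 91.4  56.4 111.6] F [-1.25  0.29  0.34] M [-0.07   0.032 -0.002] t 26.83 w -0.0001
```

Down beside the tab with the force watched.

```bash
python3 -m pendant '[{"dx":0,"dy":0.001,"dz":0.015,"rx":0,"ry":0,"rz":0,"hand":0},{"dx":0,"dy":0.001,"dz":0.015,"rx":0,"ry":0,"rz":0,"hand":0},{"dx":0,"dy":0.001,"dz":0.01,"rx":0,"ry":0,"rz":0,"hand":0},{"dx":0,"dy":0,"dz":0.004,"rx":0,"ry":0,"rz":0,"hand":0},{"dx":0,"dy":0,"dz":0,"rx":0,"ry":0,"rz":0,"hand":0},{"dx":0,"dy":0,"dz":0,"rx":0,"ry":0,"rz":0,"hand":0}]' >/dev/null; python3 nav.py 1 92 52 58
python3 -m pendant '[{"dx":0,"dy":0,"dz":0.003,"rx":0,"ry":0,"rz":0,"hand":0},{"dx":0,"dy":0,"dz":0.003,"rx":0,"ry":0,"rz":0,"hand":0},{"dx":0,"dy":0,"dz":0.003,"rx":0,"ry":0,"rz":0,"hand":0},{"dx":0,"dy":0,"dz":0,"rx":0,"ry":0,"rz":0,"hand":0},{"dx":0,"dy":0,"dz":0,"rx":0,"ry":0,"rz":0,"hand":0}]' >/dev/null; python3 nav.py 1 92 52 58
```

```text
rot [ 0.01 -0.    0.15] shift mm [ 0.6 -0.8 10.6] now in stand mm [91.4 51.2 68.6] F [-0.77 -0.   -0.1 ] M [-0.006 -0.007 -0.026] t 27.33 w 0.0002
rot [0.01 0.02 0.2 ] shift mm [ 0.8 -0.2  1.2] now in stand mm [91.2 51.8 59.2] F [ 0.04 -0.38  1.03] M [ 0.004 -0.003  0.019] t 27.75 w -0.0003
```

```bash
python3 -m pendant '[{"dx":0,"dy":0.003,"dz":0,"rx":0,"ry":0,"rz":0,"hand":0},{"dx":0,"dy":0.003,"dz":0,"rx":0,"ry":0,"rz":0,"hand":0},{"dx":0,"dy":0.003,"dz":0,"rx":0,"ry":0,"rz":0,"hand":0},{"dx":0,"dy":0.002,"dz":0,"rx":0,"ry":0,"rz":0,"hand":0}]' >/dev/null; python3 nav.py 1 92 52 58
python3 -m pendant '[{"dx":0,"dy":0.002,"dz":0,"rx":0,"ry":0,"rz":0,"hand":0},{"dx":0,"dy":0.002,"dz":0,"rx":0,"ry":0,"rz":0,"hand":0},{"dx":0,"dy":0.002,"dz":0,"rx":0,"ry":0,"rz":0,"hand":0}]' >/dev/null; python3 nav.py 1 92 52 58
python3 -m pendant '[{"dx":0,"dy":0.002,"dz":0,"rx":0,"ry":0,"rz":0,"hand":0},{"dx":0,"dy":0.002,"dz":0,"rx":0,"ry":0,"rz":0,"hand":0},{"dx":0,"dy":0.002,"dz":0,"rx":0,"ry":0,"rz":0,"hand":0}]' >/dev/null; python3 nav.py 1 92 52 58
```

```text
rot [-0.   -0.02  0.18] shift mm [  0.5 -11.6   1.5] now in stand mm [91.5 40.4 59.5] F [-0.29  2.09  0.77] M [0.378 0.122 0.012] t 28.08 w -0.0
rot [-0.04 -0.02  0.19] shift mm [  0.5 -16.9   1.5] now in stand mm [91.5 35.1 59.5] F [0.35 2.72 0.4 ] M [0.351 0.026 0.018] t 28.33 w 0.0001
rot [-0.01 -0.02  0.2 ] shift mm [  0.4 -23.2   1.5] now in stand mm [91.6 28.8 59.5] F [0.31 1.43 0.77] M [0.32  0.03  0.055] t 28.58 w 0.0
```

A steady 2 N says the tab is sliding. Continue to the stop.

```bash
python3 -m pendant '[{"dx":0,"dy":0.003,"dz":0,"rx":0,"ry":0,"rz":0,"hand":0},{"dx":0,"dy":0.003,"dz":0,"rx":0,"ry":0,"rz":0,"hand":0},{"dx":0,"dy":0.003,"dz":0,"rx":0,"ry":0,"rz":0,"hand":0},{"dx":0,"dy":0.003,"dz":0,"rx":0,"ry":0,"rz":0,"hand":0},{"dx":0,"dy":0.003,"dz":0,"rx":0,"ry":0,"rz":0,"hand":0},{"dx":0,"dy":0.003,"dz":0,"rx":0,"ry":0,"rz":0,"hand":0}]' >/dev/null; python3 nav.py 1 92 52 58
python3 -m pendant '[{"dx":0,"dy":0.002,"dz":0,"rx":0,"ry":0,"rz":0,"hand":0},{"dx":0,"dy":0.001,"dz":0,"rx":0,"ry":0,"rz":0,"hand":0},{"dx":0,"dy":0.001,"dz":0,"rx":0,"ry":0,"rz":0,"hand":0}]' >/dev/null; python3 nav.py 1 92 52 58
python3 -m pendant '[{"dx":0,"dy":0.001,"dz":0,"rx":0,"ry":0,"rz":0,"hand":0}]' >/dev/null; python3 nav.py 1 92 52 58
```

```text
rot [ 0.   -0.01  0.19] shift mm [  0.4 -41.6   1.4] now in stand mm [91.6 10.4 59.4] F [-0.45  2.41 -0.12] M [ 0.366  0.044 -0.023] t 29.08 w -0.0003
rot [ 0.   -0.01  0.19] shift mm [  0.4 -45.4   1.4] now in stand mm [91.6  6.6 59.4] F [0.14 1.82 1.87] M [ 0.352 -0.005  0.011] t 29.33 w 0.0
rot [ 0.   -0.01  0.19] shift mm [  0.4 -46.3   1.4] now in stand mm [91.6  5.7 59.4] F [0.38 3.07 0.8 ] M [ 0.301 -0.039 -0.018] t 29.42 w -0.0001
```

```bash
python3 -m pendant '[{"dx":0,"dy":0.001,"dz":0,"rx":0,"ry":0,"rz":0,"hand":0}]' >/dev/null; python3 nav.py 1 92 52 58
python3 -m pendant '[{"dx":0,"dy":0.001,"dz":0,"rx":0,"ry":0,"rz":0,"hand":0}]' >/dev/null; python3 nav.py 1 92 52 58
python3 -m pendant '[{"dx":0,"dy":0.001,"dz":0,"rx":0,"ry":0,"rz":0,"hand":0}]' >/dev/null; python3 nav.py 1 92 52 58
```

```text
rot [ 0.   -0.01  0.2 ] shift mm [  0.4 -47.2   1.4] now in stand mm [91.6  4.8 59.4] F [-0.18  1.6   1.06] M [ 0.307 -0.017  0.02 ] t 29.5 w -0.0
rot [-0.06 -0.01  0.18] shift mm [  0.4 -47.6   1.4] now in stand mm [91.6  4.4 59.4] F [-0.52  6.26  1.  ] M [0.795 0.085 0.022] t 29.58 w 0.0001
rot [-0.15 -0.01  0.17] shift mm [  0.4 -47.7   1.4] now in stand mm [91.6  4.3 59.4] F [-1.03  7.26  1.13] M [ 1.179  0.128 -0.01 ] t 29.67 w -0.0
```

The tab hit its stop at 36 mm of travel. Back off, lift, move clear, and check the tabs numerically in the top image.

```bash
python3 -m pendant '[{"dx":0,"dy":-0.003,"dz":0,"rx":0,"ry":0,"rz":0,"hand":0},{"dx":0,"dy":-0.01,"dz":0,"rx":0,"ry":0,"rz":0,"hand":0},{"dx":0,"dy":-0.01,"dz":0,"rx":0,"ry":0,"rz":0,"hand":0},{"dx":0,"dy":0,"dz":-0.02,"rx":0,"ry":0,"rz":0,"hand":0},{"dx":0,"dy":0,"dz":-0.03,"rx":0,"ry":0,"rz":0,"hand":0},{"dx":0,"dy":0,"dz":-0.03,"rx":0,"ry":0,"rz":0,"hand":0},{"dx":0,"dy":0,"dz":-0.03,"rx":0,"ry":0,"rz":0,"hand":0},{"dx":0,"dy":0,"dz":-0.02,"rx":0,"ry":0,"rz":0,"hand":0},{"dx":-0.01,"dy":0.03,"dz":0,"rx":0,"ry":0,"rz":0,"hand":0},{"dx":-0.013,"dy":0.03,"dz":0,"rx":0,"ry":0,"rz":0,"hand":0},{"dx":-0.013,"dy":0.03,"dz":0,"rx":0,"ry":0,"rz":0,"hand":0},{"dx":-0.013,"dy":0.03,"dz":0,"rx":0,"ry":0,"rz":0,"hand":0}]'
python3 -m pendant '[{"dx":-0.016,"dy":0.03,"dz":0,"rx":0,"ry":0,"rz":0,"hand":0},{"dx":-0.016,"dy":0.03,"dz":0,"rx":0,"ry":0,"rz":0,"hand":0},{"dx":-0.016,"dy":0.03,"dz":0,"rx":0,"ry":0,"rz":0,"hand":0},{"dx":-0.016,"dy":0.03,"dz":0,"rx":0,"ry":0,"rz":0,"hand":0},{"dx":-0.016,"dy":0.03,"dz":0,"rx":0,"ry":0,"rz":0,"hand":0},{"dx":-0.016,"dy":0.03,"dz":0,"rx":0,"ry":0,"rz":0,"hand":0},{"dx":-0.016,"dy":0.03,"dz":0,"rx":0,"ry":0,"rz":0,"hand":0},{"dx":-0.016,"dy":0.03,"dz":0,"rx":0,"ry":0,"rz":0,"hand":0},{"dx":-0.016,"dy":0.03,"dz":0,"rx":0,"ry":0,"rz":0,"hand":0},{"dx":-0.016,"dy":0.03,"dz":0,"rx":0,"ry":0,"rz":0,"hand":0},{"dx":-0.016,"dy":0.03,"dz":0,"rx":0,"ry":0,"rz":0,"hand":0},{"dx":-0.016,"dy":0.03,"dz":0,"rx":0,"ry":0,"rz":0,"hand":0}]'
python3 -m pendant '[{"dx":-0.016,"dy":0.03,"dz":0,"rx":0,"ry":0,"rz":0,"hand":0},{"dx":-0.016,"dy":0.03,"dz":0,"rx":0,"ry":0,"rz":0,"hand":0},{"dx":-0.016,"dy":0.03,"dz":0,"rx":0,"ry":0,"rz":0,"hand":0},{"dx":-0.016,"dy":0.03,"dz":0,"rx":0,"ry":0,"rz":0,"hand":0},{"dx":-0.016,"dy":0.03,"dz":0,"rx":0,"ry":0,"rz":0,"hand":0},{"dx":-0.016,"dy":0.03,"dz":0,"rx":0,"ry":0,"rz":0,"hand":0},{"dx":0,"dy":0,"dz":0,"rx":0,"ry":0,"rz":0,"hand":0},{"dx":0,"dy":0,"dz":0,"rx":0,"ry":0,"rz":0,"hand":0}]'
cat > tabs.py <<'E'
import numpy as np,json
from rig import manip
exec(open("fit.py").read().split("M=np")[0])
f=np.mean([manip.get_image("top")["frame"].astype(float).mean(2) for _ in range(4)],0)
for k,p in json.load(open("poses.json")).items():
    c,n=np.cos(p[2]),np.sin(p[2]); r=[]
    for y in (24,18,12,6,0,-6,-12,-18,-24):
        x,yy=.092,y/1000; u,v=proj(np.array([[p[0]+c*x-n*yy,p[1]+n*x+c*yy,.095]]))[0]; u,v=int(round(u)),int(round(v)); r.append(int(f[v-1:v+2,u:u+1].mean()))
    print(k,"brightness from y=+24 to -24:",r)
E
python3 tabs.py
```

```text
clock: 30.67
position: [0.6015, 0.1171, 0.1893]
ee_rot: [0.001, 0.997, 0.081, -0.0]
contact_force: [0.4, -0.4, -0.4]
width: -0.0001
gripper_force: 0.0
clock: 31.67
position: [0.4696, -0.2694, 0.1895]
ee_rot: [0.0, 0.997, 0.081, -0.0]
contact_force: [1.9, -0.4, -0.2]
width: -0.0001
gripper_force: 0.0
clock: 32.33
position: [0.4037, -0.4625, 0.1887]
ee_rot: [-0.0, 0.997, 0.079, -0.001]
contact_force: [-0.5, 0.6, 0.4]
width: 0.0001
gripper_force: 0.0
1 brightness from y=+24 to -24: [119, 119, 123, 127, 119, 104, 43, 37, 88]
2 brightness from y=+24 to -24: [78, 42, 95, 124, 127, 121, 124, 128, 117]
3 brightness from y=+24 to -24: [103, 47, 89, 114, 122, 123, 126, 127, 118]
```

Tab 1 (dark spot near y −12 to −18) is at its right stop and tabs 2 and 3 are at home (+18). The robot is clear, so I hand in.

```bash
python3 -c "
from rig import manip
print(manip.sign_off())"
```

```text
the job is handed in; nothing more can be done
None
```

I pressed the leaves left, middle, right; they gave about 12.7, 4.1 and 7.4 mm at 8.2, 8.0 and 8.4 N, each after a 1–2 s hold at 7.3–7.6 N, so the left one is tired; its tab is fully right against its stop, the other two tabs are home, and the job is handed in at about 33 s.

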